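# Pack the fret-levelling kit and lock the follower

### The arm

A 7-joint arm with a two-finger parallel gripper is mounted at the origin on the work surface. World frame = base frame: x ahead of the robot, y to its left, z up, the work surface at z = 0. Lengths are in m, angles in degrees, forces in N, time in s.
With the tool pointing down it reaches from about 0.425 to 0.95 m from the base axis. Payload 4.7 kg.
Tool frame: the origin (TCP) lies on the mounting face of the last link; the fingertips stand 182 mm ahead of it and the grasp point (between the pads) lies env.hold_point_z ahead of it (env.hold_point_z is the distance from the TCP to the grasp point, in m); z points along the fingers, y is the direction in which the jaws open and shut (so a half turn about z gives the same grasp; the last joint's range is limited). The gripper opens to 87 mm and grips with 3 to 60 N. Pads are 19 mm wide; open, the fingers measure 117 mm over their backs; the gripper's body (75 mm by 190 mm) begins 51 mm behind the grasp point.
Start: joints at [-71.786, 26.849, -2.785, 87.806, 1.381, 65.374, -4.715], TCP at [0.229, 0.635, 0.405] pointing down, gripper open.
Joint ranges: [-148.3, 148.3], [-19.14, 114.17], [-79.39, 73.82], [5.75, 140.21], [-59.74, 239.74], [12.07, 113.84], [-152.46, 152.46]. Speed limits (degrees/s): [147.25, 147.25, 180, 180, 180, 180, 180].

### API

Orientations are given as [roll, pitch, yaw] about the fixed x, y, z axes, in that order (R = Rz(yaw) Ry(pitch) Rx(roll)).
In Python, from cell import env gives the robot as it stands.
- The arm moves only by the tool servo_tool, never from a script. Its argument "series" is text: rows parted by semicolons, each of 5 numbers parted by spaces: the shift along the tool's x, y, z in m, then the turn about the tool's z in rad, then the finger opening in m, from 0 to 0.087. In form: x y z spin jaw; .... A call has 1 to 12 rows; each row shifts and turns the commanded pose from where the row before left it, along the tool's axes as they then stand; what a row does not reach is not made up. A row lasts 1/12 s, in which the tool goes at most 41.7 mm and 7.16 degrees, less where a joint would pass 70% of its speed; a pose out of reach is approached as far as the arm can. A call is refused whole if a number of a shift passes 0.0417 or a number of a turn 0.125, either way. A call with a gripper value outside its range is refused whole. The fingers move at their own pace and stop on an object; "squeeze" is the grip in N (left out, the last holds). Time passes only in rows, so rows that do not move let the fingers close. It gives the time, the measured TCP pose, the force and the opening at its end, in the units of the state.
- env.sense(): the state, without advancing time (a new reading comes with each control period).
- env.read_camera(name): name is "scene" or "side" or "wrist"; returns the picture (384x512x3 uint8, blue, green, red); there is no depth.
- env.camera_model(name): a dict with "fx", "fy", "cx", "cy" (pixels), "k1" (the pictures are not rectified: a ray, as slopes to the right and down, at radius r is drawn at 1 + k1 r^2 times it, then the intrinsics apply), "T" (4x4, takes a point from camera to world coordinates); the wrist camera has in their place "hand_eye" (4x4, takes a point from camera to tool coordinates, whose origin is the TCP and whose axes are the flange's). Camera axes: x right, y down, z forward; pixel columns grow to the right and rows downward; lengths in m; the calibration is good to about 2 mm. A picture is of the moment at which its call begins: read the wrist's pose just before it. camera_model takes no time and is no camera call.
- env.sign_off(): hands the job in, once; it reports no verdict.
The state is a dict: "time": time; "joint_positions": joint angles; "dq": joint speeds; "joint_efforts": joint torques, N m; "eef_pos": TCP position; "tcp_rot": TCP orientation; "ft_force": force on the tool from outside, world axes, zero at the start; "torque": the same for the moment, N m; "width": finger opening in m.
Only numpy, scipy, OpenCV 4.12 (cv2) and the standard library are available. Lean on these libraries where they do the work, as an engineer would, in place of code of your own. Each camera call takes 0.05 s, during which the arm holds its last target.

### The job

Pack away the sanding kit: pull up the black index knob, slide the red follower fully open and let its pin drop into the last hole, then stand every kit item on the bench (the blocks, amber jar and green tin; not all may be there) upright on the floor of the kit box in one row, blocks with their wide faces across the box. Then pull the knob again, slide the follower up to the row and let the pin drop fully into the closest hole that the row allows, so that all is snug and locked. Leave the other tools and bottles where they are.

Things in the scene. Friction and masses are not known exactly. Their poses are not given: they have to be found in the camera images.
- kitbox: Wooden open box fixed to the bench. Origin: centre of underside, at bench level. Local z up, row along y, x across. Floor 6 mm thick; inside 66 mm wide (x -33 to 33), y -140 to 140 mm. Wall tops above bench: sides (6 mm thick) and +y end 34 mm, fixed -y end 63 mm. Outside the +x wall: aluminium index strip, 9 holes 15 mm apart, centre line x = 62 mm, top 24 mm above the bench.
- row_start (a point): Where the row begins: middle of the foot of the fixed end wall, on the box floor (kitbox x 0, y -140, z 6 mm). Axes as kitbox.
- row_face (a point): Foot of the red follower plate on the side facing the row, mid-width, at floor level; axes as kitbox. Plate 60 mm wide, 10 mm thick (on the +y side of this point), top 64 mm above the bench. A red arm joins it to a dark carriage (34 x 36 mm, top 50 mm above the bench) over the strip.
- follower (a joint): Slide of the red follower, m; grows along kitbox +y, away from the fixed end. Room for the row = 64 mm + this. Range 0 to 0.195; holes at 0.075, 0.090 .. 0.195 (last = fully open). Items take multiples of 15 mm, so the snug hole is at (sum of their row lengths - 60 mm), leaving 4 mm slack in all. About 1 N friction with the pin lifted. Starts unlocked below 0.065.
- plunger (a joint): Lift of the spring index plunger on the carriage, m: 0 = pin fully down in a hole (locked), 0.0085 = pin tip on the strip beside a hole, 0.014 = upper stop. Pin is free to slide above 0.009. Spring presses down with 5 N at the bottom, 8 N lifted; let go within 1.5 mm of a hole it drops in by itself.
- knob (a point): Grip point in the black plunger knob (yellow disc on top): upright cylinder, 30 mm diameter, 32 mm tall; this point on its axis, 16 mm below its top, 72 mm above the bench when the pin is down. It is 62 mm to kitbox +x of the row's middle line and 10 mm to +y of row_face. Rises with the plunger, travels with the follower.
- cork_block: Rectangular sanding block: brown cork body on a 12 mm metal sole (heavy end, at the bottom). 30 mm thick (local y) x 60 mm wide (local x) x 65 mm tall (z), standing on the sole; about 200 g. Takes up 30 mm of the row. Origin: centre of its underside. May be absent.
- blue_block: Rectangular sanding block: blue plastic body on a 12 mm metal sole (heavy end, at the bottom). 30 mm thick (local y) x 60 mm wide (local x) x 65 mm tall (z), standing on the sole; about 240 g. Takes up 30 mm of the row. Origin: centre of its underside. May be absent.
- alu_block: Rectangular sanding block: bare aluminium body on a 12 mm metal sole (heavy end, at the bottom). 30 mm thick (local y) x 60 mm wide (local x) x 65 mm tall (z), standing on the sole; about 300 g. Takes up 30 mm of the row. Origin: centre of its underside. May be absent.
- wood_block: Rectangular sanding block: dark wood body on a 12 mm metal sole (heavy end, at the bottom). 45 mm thick (local y) x 60 mm wide (local x) x 65 mm tall (z), standing on the sole; about 300 g. Takes up 45 mm of the row. Origin: centre of its underside. May be absent.
- jar: Round amber jar with white cap, 45 mm in diameter, 65 mm tall, standing, bottom-heavy; about 170 g; held by two flat pads it can swing. Takes up 45 mm of the row. Origin: centre of its underside. May be absent.
- tin: Round green tin with steel lid, 60 mm in diameter, 65 mm tall, standing, bottom-heavy; about 240 g; held by two flat pads it can swing. Takes up 60 mm of the row. Origin: centre of its underside. May be absent.
- fret_hammer: Hammer lying at the left; not part of the kit.
- screwdriver: Screwdriver lying at the right; not part of the kit.
- offcut: Pale wood offcut 50 x 140 x 18 mm at the right; not part of the kit.
- glue_bottle: White bottle with orange cap, 60 mm across, 95 mm tall, standing beyond the kit items; not part of the kit.
- steel_can: Grey can 64 mm across, 95 mm tall, standing beyond the kit items; not part of the kit.
- ruler: Steel ruler 30 x 260 x 4 mm lying behind the box; not part of the kit.
There are look-alikes about, which are no part of the job. What is meant by the cork_block is not purple or turquoise, and is the smaller of those in its own colour.

How it is judged (in metres and radians):
On the way, in this order (a step that is already met when the one before it is completed fails the run):
1. the follower is fully open and its pin is down in the last hole (value of joint follower above 0.19 m and value of joint plunger below 0.003 m), for 0.2 s.
2. every kit item present stands upright on the floor of the kit box (z of cork_block in the frame of kitbox between 0.001 and 0.011 m and x of cork_block in the frame of kitbox between -0.016 and 0.016 m and y of cork_block in the frame of kitbox between -0.14 and 0.125 m and angle between each of cork_block, blue_block, alu_block, wood_block, jar, tin's own z axis and vertical below 0.12 rad and z of blue_block in the frame of kitbox between 0.001 and 0.011 m and x of blue_block in the frame of kitbox between -0.016 and 0.016 m and y of blue_block in the frame of kitbox between -0.14 and 0.125 m and z of alu_block in the frame of kitbox between 0.001 and 0.011 m and x of alu_block in the frame of kitbox between -0.016 and 0.016 m and y of alu_block in the frame of kitbox between -0.14 and 0.125 m and z of wood_block in the frame of kitbox between 0.001 and 0.011 m and x of wood_block in the frame of kitbox between -0.016 and 0.016 m and y of wood_block in the frame of kitbox between -0.14 and 0.125 m and z of jar in the frame of kitbox between 0.001 and 0.011 m and x of jar in the frame of kitbox between -0.016 and 0.016 m and y of jar in the frame of kitbox between -0.14 and 0.125 m and z of tin in the frame of kitbox between 0.001 and 0.011 m and x of tin in the frame of kitbox between -0.016 and 0.016 m and y of tin in the frame of kitbox between -0.14 and 0.125 m), for 0.2 s.
At the end, for the whole second after the job is handed in: Every kit item present stands upright (within 0.12 rad) on the floor of the kit box in the row, at rest; the follower is in the hole nearest to the row (room for the row at most 12 mm more than the items' summed row lengths) with the pin fully down (plunger below 3 mm) (all of step 2 and linear speed of each of cork_block, blue_block, alu_block, wood_block, jar, tin below 0.02 m/s and (height (world z) of cork_block above -5 m or value of joint follower below 0.158 m) and (height (world z) of blue_block above -5 m or value of joint follower below 0.158 m) and (height (world z) of alu_block above -5 m or value of joint follower below 0.158 m) and (height (world z) of wood_block above -5 m or value of joint follower below 0.143 m) and (height (world z) of jar above -5 m or value of joint follower below 0.143 m) and (height (world z) of tin above -5 m or value of joint follower below 0.128 m) and (height (world z) of any of cork_block, blue_block above -5 m or value of joint follower below 0.128 m) and (height (world z) of any of cork_block, alu_block above -5 m or value of joint follower below 0.128 m) and (height (world z) of any of cork_block, wood_block above -5 m or value of joint follower below 0.113 m) and (height (world z) of any of cork_block, jar above -5 m or value of joint follower below 0.113 m) and (height (world z) of any of cork_block, tin above -5 m or value of joint follower below 0.098 m) and (height (world z) of any of blue_block, alu_block above -5 m or value of joint follower below 0.128 m) and (height (world z) of any of blue_block, wood_block above -5 m or value of joint follower below 0.113 m) and (height (world z) of any of blue_block, jar above -5 m or value of joint follower below 0.113 m) and (height (world z) of any of blue_block, tin above -5 m or value of joint follower below 0.098 m) and (height (world z) of any of alu_block, wood_block above -5 m or value of joint follower below 0.113 m) and (height (world z) of any of alu_block, jar above -5 m or value of joint follower below 0.113 m) and (height (world z) of any of alu_block, tin above -5 m or value of joint follower below 0.098 m) and (height (world z) of any of wood_block, jar above -5 m or value of joint follower below 0.098 m) and (height (world z) of any of wood_block, tin above -5 m or value of joint follower below 0.083 m) and (height (world z) of any of jar, tin above -5 m or value of joint follower below 0.083 m) and value of joint plunger below 0.003 m); the robot touches nothing.
It fails at once if a bystander (hammer, screwdriver, offcut, bottle, can, ruler) is shoved more than 50 mm (distance of any of fret_hammer, screwdriver, offcut, glue_bottle, steel_can, ruler from where it was at the start of the episode above 0.05 m).
Of cork_block, blue_block, alu_block, wood_block, jar, tin only 4 to 5 are there at a start; the rules pass over those that are not, and their reading is None.
At some moment in a run one of tin, wood_block, jar may be knocked a few centimetres aside while the robot is not near it.
It also fails if it takes over 208 s, if anything falls off the work surface, if the arm or the gripper's body presses on something with over 40 N, if the wrist force passes 120 N, or if a joint passes its speed limit or range.

## Working session

There is one attempt and no reset: what is moved stays moved. The work goes in short steps, Python scripts to look and compute and a tool call to move; the robot and the scene stay as the last step left them, time stands still between calls to the robot, and variables do not carry over. Pictures are saved under pics/ and viewed, and the job is handed in when it is done.

Besides the shell and the picture viewer there is one more tool, called after ">>>" as name(argument=value, ...) on one line, values as JSON. servo_tool: Moves the arm, as the interface text tells. Its arguments: {"type":"object","properties":{"series":{"type":"string"},"squeeze":{"type":"number"}},"required":["series"]}

```bash
ls; mkdir -p pics; python3 - <<'E'
from cell import env
import cv2
print(env.sense(), env.hold_point_z)
for n in ("scene","side","wrist"):
    im=env.read_camera(n); cv2.imwrite(f"pics/{n}0.png",im); print(n,env.camera_model(n))
E
```

```text
pics
{'time': 0.0, 'joint_positions': array([-71.78700725,  26.89748582,  -2.78439904,  87.87278044,
         1.3816385 ,  65.37301055,  -4.71283896]), 'dq': array([-0.05160593, -0.05933134, -0.04088859, -0.01338694,  0.00105651,
        0.11867993, -0.06481624]), 'joint_efforts': array([-5.87232644e-04, -5.07963681e+01, -8.10247078e-02, -2.36160243e+01,
       -6.13291352e-02,  3.80670908e-02,  1.76981989e-04]), 'eef_pos': array([0.22930991, 0.63460762, 0.40370394]), 'tcp_rot': array([-1.79890405e+02,  4.60400083e-03,  1.60135989e+02]), 'ft_force': array([-0.61059496,  1.03285714,  0.27010396]), 'torque': array([-0.03025878, -0.00847694, -0.0096967 ]), 'width': 0.08705067125210958} 0.1635
scene {'fx': 484.84680142320553, 'fy': 484.84680142320553, 'cx': 253.42801792565643, 'cy': 189.96841936658507, 'k1': -0.09921320026050887, 'T': array([[-0.35311584,  0.77961394, -0.51721495,  1.22857778],
       [ 0.93549583,  0.30162138, -0.18404372,  0.25378474],
       [ 0.01252004, -0.54884118, -0.83583288,  1.22196035],
       [ 0.        ,  0.        ,  0.        ,  1.        ]])}
side {'fx':
[... 170 characters left out ...]
206593,  0.08955175],
       [-0.51870637, -0.57693301,  0.63094532, -0.6649963 ],
       [ 0.01178618, -0.74274408, -0.66947167,  0.7852663 ],
       [ 0.        ,  0.        ,  0.        ,  1.        ]])}
wrist {'fx': 284.21435826602726, 'fy': 284.21435826602726, 'cx': 258.41368874958926, 'cy': 194.08307113617855, 'k1': -0.018361031068284364, 'hand_eye': array([[ 2.92821015e-04, -9.69998251e-01, -2.43111720e-01,
         6.68408280e-02],
       [ 9.99999921e-01,  2.18598397e-04,  3.32279041e-04,
        -9.81160591e-04],
       [-2.69166257e-04, -2.43111798e-01,  9.69998238e-01,
         1.94794907e-02],
       [ 0.00000000e+00,  0.00000000e+00,  0.00000000e+00,
         1.00000000e+00]])}
```

View pics/scene0.png

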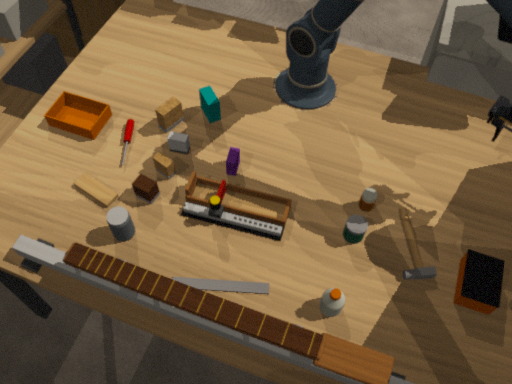

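View pics/side0.png

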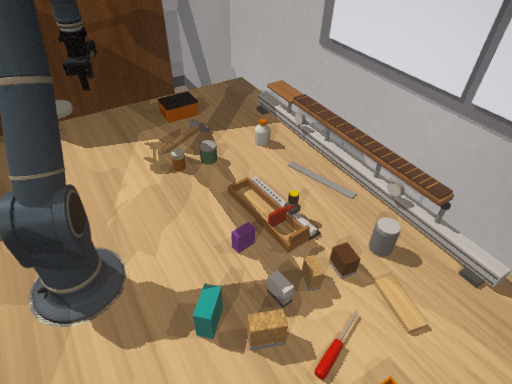

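View pics/wrist0.png

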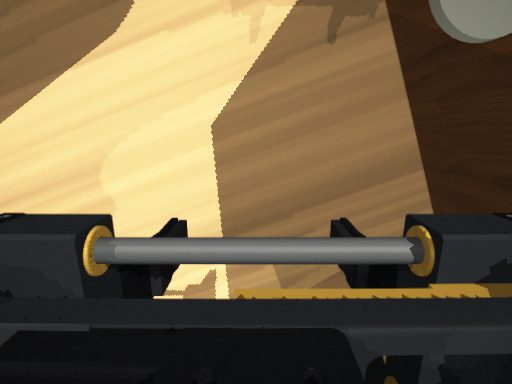

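```bash
python3 - <<'E'
import cv2
a=cv2.imread("pics/scene0.png"); cv2.imwrite("pics/sc_z1.png",cv2.resize(a[80:260,100:310],None,fx=3.8,fy=3.3*1.0,interpolation=cv2.INTER_CUBIC) if 0 else cv2.resize(a[80:260,100:310],None,fx=3.3,fy=3.3,interpolation=cv2.INTER_CUBIC))
b=cv2.imread("pics/side0.png"); cv2.imwrite("pics/si_z1.png",cv2.resize(b[120:300,150:410],None,fx=3,fy=3,interpolation=cv2.INTER_CUBIC))
E
```

```text
(no output)
```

View pics/sc_z1.png

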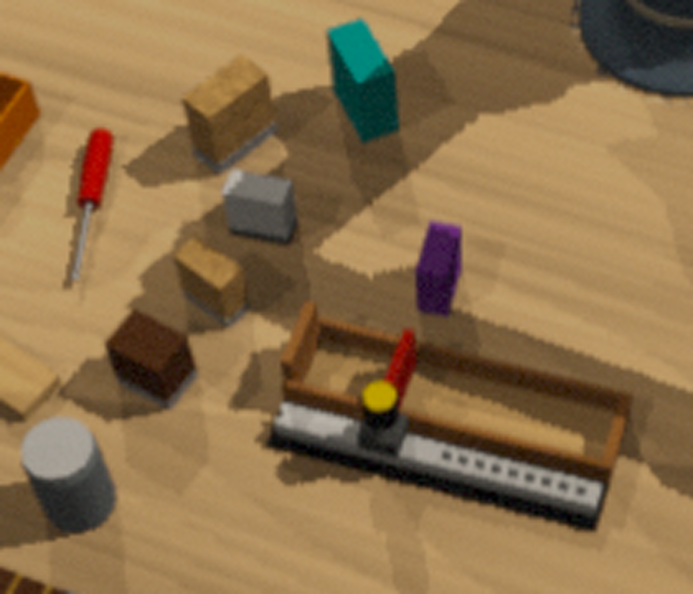

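View pics/si_z1.png

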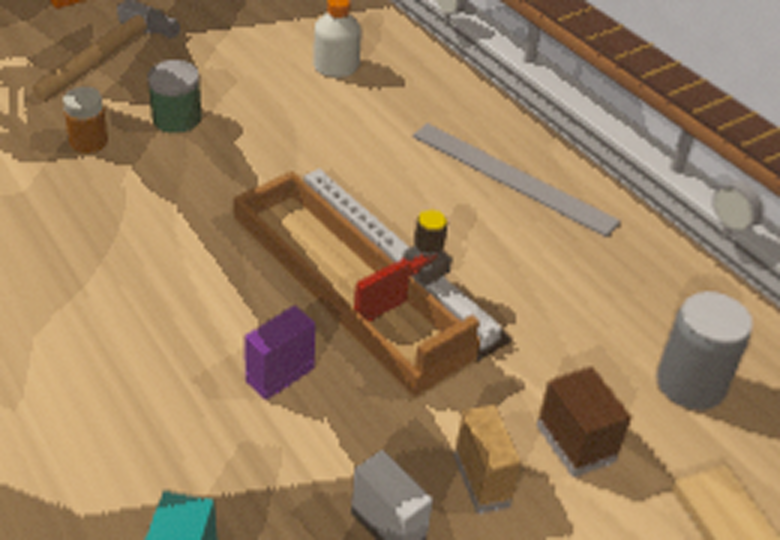

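```bash
cat > h.py <<'E'
import numpy as np, cv2
from scipy.spatial.transform import Rotation as R
from cell import env
def model(n,pose=None):
    m=env.camera_model(n)
    if n=="wrist":
        if pose is None: pose=env.sense()
        W=np.eye(4); W[:3,:3]=R.from_euler('xyz',pose['tcp_rot'],degrees=True).as_matrix(); W[:3,3]=pose['eef_pos']
        m=dict(m); m['T']=W@m['hand_eye']
    return m
def _k(m):
    return np.array([[m['fx'],0,m['cx']],[0,m['fy'],m['cy']],[0,0,1]]),np.array([m['k1'],0,0,0.])
def plane(m,uv,z):
    K,d=_k(m); p=cv2.undistortPoints(np.array(uv,float).reshape(-1,1,2),K,d).reshape(-1,2)
    r=np.c_[p,np.ones(len(p))]@m['T'][:3,:3].T; o=m['T'][:3,3]
    return o+r*((z-o[2])/r[:,2])[:,None]
def proj(m,P):
    K,d=_k(m); T=np.linalg.inv(m['T']); rv=cv2.Rodrigues(T[:3,:3])[0]
    return cv2.projectPoints(np.array(P,float).reshape(-1,1,3),rv,T[:3,3],K,d)[0].reshape(-1,2)
def go(xy,z,yaw):
    """remaining move in tool axes to TCP xy, z, yaw(deg, mod 180)"""
    s=env.sense(); p=np.array(s['eef_pos']); Rt=R.from_euler('xyz',s['tcp_rot'],degrees=True).as_matrix()
    d=Rt.T@(np.array([*xy,z])-p); y0=s['tcp_rot'][2]
    dy=(yaw-y0+90)%180-90
    print('pos',p.round(4),'yaw',round(y0,2),'j7',s['joint_positions'][6].round(1),'tool d',d.round(4),'spin rad',round(-np.radians(dy),4),'t',s['time'],'F',np.round(s['ft_force'],1),'w',round(s['width'],4))
E
python3 - <<'E'
from h import *
s=model("scene"); a=cv2.imread("pics/scene0.png")
z=lambda P,ox=100,oy=80,f=3.3:[((x+.5)/f-.5+ox,(y+.5)/f-.5+oy) for x,y in P]
g=cv2.cvtColor(a,cv2.COLOR_BGR2GRAY)
# holes (refine)
p0=np.array(z([(447,457)])[0]);p1=np.array(z([(582,492)])[0])
H=[]
for i in range(9):
    c=p0+(p1-p0)*i/8; x0,y0=int(round(c[0])),int(round(c[1]))
    w=g[y0-2:y0+3,x0-2:x0+3].astype(float); wt=np.clip(np.percentile(w,70)-w,0,None)
    yy,xx=np.mgrid[y0-2:y0+3,x0-2:x0+3]; H.append(((wt*xx).sum()/wt.sum(),(wt*yy).sum()/wt.sum()))
W=plane(s,H,.024); print(W.round(4)); print(np.linalg.norm(np.diff(W,axis=0),axis=1).round(4))
m=np.arange(9)-4; v=(W-W.mean(0)).T@m/60; yaw=np.degrees(np.arctan2(v[1],v[0])); print('mid',W.mean(0),'pitch',np.hypot(*v[:2]),'ydir',yaw)
yd=np.array([np.cos(np.radians(yaw)),np.sin(np.radians(yaw))]); xd=np.array([yd[1],-yd[0]])
o=W.mean(0)[:2]-0.062*xd-0.069*yd; print('kitbox',o,'xdir',xd,'ydir',yd)
k=plane(s,z([(380,397)]),.088)[0]; print('knob top',k,'local',(k[:2]-o)@xd,(k[:2]-o)@yd)
for nm,q in dict(end1=(631,395),end2=(610,468)).items():
    c=plane(s,z([q]),.034)[0][:2]-o; print(nm,c@xd,c@yd)
E
```

```text
[[ 0.5948 -0.0261  0.024 ]
 [ 0.5935 -0.0113  0.024 ]
 [ 0.5931  0.0038  0.024 ]
 [ 0.5917  0.0183  0.024 ]
 [ 0.5899  0.0335  0.024 ]
 [ 0.5896  0.0485  0.024 ]
 [ 0.5876  0.0631  0.024 ]
 [ 0.5866  0.0782  0.024 ]
 [ 0.5859  0.0935  0.024 ]]
[0.0149 0.0152 0.0146 0.0153 0.015  0.0147 0.0152 0.0153]
mid [0.59030322 0.03351062 0.024     ] pitch 0.014973772344375318 ydir 94.41384640800896
kitbox [ 0.53379734 -0.04005625] xdir [0.99703418 0.07695998] ydir [-0.07695998  0.99703418]
knob top [ 0.59618416 -0.08367614  0.088     ] local 0.05884480944852489 -0.0482918065539544
end1 -0.0377565612747352 0.14835142215434044
end2 0.03895323325591775 0.1488078064809259
```

```bash
python3 - <<'E'
from h import *
o=np.array([.5338,-.04006]);yd=np.array([-.07696,.99703]);xd=np.array([.99703,.07696])
for n in("scene","side"):
    a=cv2.imread(f"pics/{n}0.png").astype(int); m=model(n)
    B,G,Rr=a[...,0],a[...,1],a[...,2]
    y=((Rr>150)&(G>140)&(B<60)).astype(np.uint8)
    k,l,st,c=cv2.connectedComponentsWithStats(y)
    for i in range(1,k):
        if st[i,4]>15:
            for zz in(.088,.0965):
                P=plane(m,[c[i]],zz)[0]; d=P[:2]-o; print(n,st[i],c[i].round(1),zz,P.round(4),(d@xd).round(4),(d@yd).round(4))
    r=((Rr>130)&(G<50)&(B<60)).astype(np.uint8)
    k,l,st,c=cv2.connectedComponentsWithStats(r)
    for i in range(1,k):
        if st[i,4]>30: print(n,'red',st[i],c[i].round(1))
# approx tops
for nm,q in dict(wood=(150,342),cork=(210,265),alu=(262,190)).items():
    uv=((q[0]+.5)/3.3-.5+100,(q[1]+.5)/3.3-.5+80); print(nm,plane(model('scene'),[uv],.065)[0].round(3))
for nm,q in dict(wood=(585,400),cork=(490,437),alu=(390,480),jar=(83,102),tin=(175,76)).items():
    uv=((q[0]+.5)/3-.5+150,(q[1]+.5)/3-.5+120); print(nm,'side',plane(model('side'),[uv],.065)[0].round(3))
for nm,q in dict(jar=(369,192),tin=(357,222)).items(): print(nm,plane(model('scene'),[q],.065)[0].round(3))
go((.596,-.083),.4,94.4)
E
```

```text
scene [211 196   9   8  48] [214.6 199.4] 0.088 [ 0.5948 -0.0849  0.088 ] 0.0574 -0.0494
scene [211 196   9   8  48] [214.6 199.4] 0.0965 [ 0.5995 -0.0824  0.0965] 0.0623 -0.0473
scene red [124 120  10  21 133] [128.7 129.6]
scene red [217 180   8  16  43] [220.6 187.2]
side [290 190   9   6  42] [293.7 192.6] 0.088 [ 0.6066 -0.0763  0.088 ] 0.0698 -0.0417
side [290 190   9   6  42] [293.7 192.6] 0.0965 [ 0.6003 -0.0835  0.0965] 0.0629 -0.0484
side red [315 339  28  38 421] [328.3 358.1]
wood [ 0.604 -0.301  0.065]
cork [ 0.509 -0.289  0.065]
alu [ 0.414 -0.283  0.065]
wood side [ 0.599 -0.307  0.065]
cork side [ 0.506 -0.296  0.065]
alu side [ 0.412 -0.288  0.065]
jar side [0.4   0.303 0.065]
tin side [0.513 0.297 0.065]
jar [0.399 0.311 0.065]
tin [0.508 0.303 0.065]
pos [0.2293 0.6347 0.4039] yaw 160.13 j7 -4.7 tool d [-0.5887 -0.5503  0.0048] spin rad 1.1473 t 0.15 F [ 0.5 -0.2  0.6] w 0.0873
```

>>> servo_tool(series="0 0 0 0.1 0.06;0 0 0 0.1 0.06;0 0 0 0.1 0.06;0 0 0 0.1 0.06;0 0 0 0.1 0.06;0 0 0 0.1 0.06;0 0 0 0.1 0.06;0 0 0 0.1 0.06;0 0 0 0.1 0.06;0 0 0 0.1 0.06;0 0 0 0.1 0.06;0 0 0 0.047 0.06", squeeze=30)

```text
time: 1.15
eef_pos: [0.2292, 0.6348, 0.4043]
tcp_rot: [-180.0, 0.0, 94.2]
ft_force: [0.0, -0.2, 0.8]
width: 0.0598
```

```bash
python3 -c "
from h import *
go((.5999,-.083),.40,94.4)"
```

```text
pos [0.2292 0.6348 0.4043] yaw 94.18 j7 -64.8 tool d [-0.7429  0.3174  0.0048] spin rad -0.0038 t 1.15 F [ 0.  -0.2  0.8] w 0.0598
```

>>> servo_tool(series="-0.036 0.0154 0 0 0.06;-0.036 0.0154 0 0 0.06;-0.036 0.0154 0 0 0.06;-0.036 0.0154 0 0 0.06;-0.036 0.0154 0 0 0.06;-0.036 0.0154 0 0 0.06;-0.036 0.0154 0 0 0.06;-0.036 0.0154 0 0 0.06;-0.036 0.0154 0 0 0.06;-0.036 0.0154 0 0 0.06;-0.036 0.0154 0 0 0.06;-0.036 0.0154 0 0 0.06")

```text
time: 2.15
eef_pos: [0.4472, 0.2164, 0.4048]
tcp_rot: [-180.0, -0.0, 94.4]
ft_force: [1.3, -0.8, 0.3]
width: 0.06
```

>>> servo_tool(series="-0.036 0.0154 0 0 0.06;-0.036 0.0154 0 0 0.06;-0.036 0.0154 0 0 0.06;-0.036 0.0154 0 0 0.06;-0.036 0.0154 0 0 0.06;-0.036 0.0154 0 0 0.06;-0.036 0.0154 0 0 0.06;-0.036 0.0154 0 0 0.06;-0.023 0.0092 0.005 0 0.06;0 0 0 0 0.06")

```text
time: 2.98
eef_pos: [0.6034, -0.0878, 0.3991]
tcp_rot: [-180.0, 0.3, 93.9]
ft_force: [-0.2, 0.4, -0.4]
width: 0.0598
```

```bash
python3 -c "
from h import *
go((.5999,-.083),.40,4.4)
s=env.sense();im=env.read_camera('wrist');cv2.imwrite('pics/w1.png',im);m=model('wrist',s)
B,G,r=[im[...,i].astype(int) for i in range(3)]
y=((r>140)&(G>120)&(B<60)).astype(np.uint8)
k,l,st,c=cv2.connectedComponentsWithStats(y)
for i in range(1,k):
  if st[i,4]>30: print(st[i],c[i],plane(m,[c[i]],.0965).round(4))
"
```

```text
pos [ 0.6034 -0.0878  0.3991] yaw 93.91 j7 20.6 tool d [ 0.0051 -0.0031 -0.001 ] spin rad 1.5623 t 2.9833 F [-0.2  0.4 -0.4] w 0.0598
[161   0   5  15  58] [162.9137931    6.74137931] [[0.5064 0.0705 0.0965]]
[243 169  27  26 568] [256.07746479 181.6778169 ] [[ 0.5994 -0.0819  0.0965]]
[375 227   8  17  43] [378.53488372 233.58139535] [[ 0.7337 -0.1294  0.0965]]
[380 254   5  17  43] [382.1627907  263.72093023] [[ 0.744  -0.1643  0.0965]]
```

View pics/w1.png

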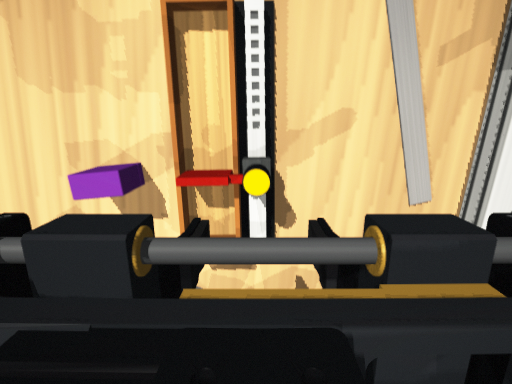

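>>> servo_tool(series="0 0 0 0.12 0.06;0 0 0 0.12 0.06;0 0 0 0.12 0.06;0 0 0 0.12 0.06;0 0 0 0.12 0.06;0 0 0 0.12 0.06;0 0 0 0.12 0.06;0 0 0 0.12 0.06;0 0 0 0.12 0.06;0 0 0 0.12 0.06;0 0 0 0.12 0.06;0 0 0 0.12 0.06")

```text
time: 4.03
eef_pos: [0.6025, -0.0796, 0.3994]
tcp_rot: [-179.9, 0.0, 11.7]
ft_force: [-0.2, -0.1, 0.5]
width: 0.0602
```

>>> servo_tool(series="0 0 0.02 0.12 0.06;0 0 0.02 0 0.06;0 0 0.02 0 0.06;0 0 0 0 0.06;0 0 0 0 0.06")

```text
time: 4.45
eef_pos: [0.6025, -0.08, 0.339]
tcp_rot: [-179.9, 0.1, 5.1]
ft_force: [1.1, -0.0, 1.0]
width: 0.06
```

```bash
python3 -c "
from h import *
go((.5996,-.0823),.2465,4.4)
m=model('wrist',None)
"
```

```text
pos [ 0.6025 -0.08    0.339 ] yaw 5.14 j7 -55.1 tool d [-0.0029  0.0022  0.0925] spin rad 0.0129 t 4.45 F [ 1.1 -0.   1. ] w 0.06
```

>>> servo_tool(series="-0.0029 0.0022 0.015 0.012 0.06;0 0 0.02 0 0.06;0 0 0.02 0 0.06;0 0 0.02 0 0.06;0 0 0.0175 0 0.06;0 0 0 0 0.06;0 0 0 0 0.06;0 0 0 0 0.02;0 0 0 0 0.02;0 0 0 0 0.02;0 0 0 0 0.02;0 0 0 0 0.02", squeeze=40)

```text
time: 5.45
eef_pos: [0.6003, -0.084, 0.2478]
tcp_rot: [-180.0, -0.1, 4.3]
ft_force: [0.5, -0.1, 0.1]
width: 0.0346
```

```bash
python3 -c "
from h import *
go((.5996,-.0823),.2465,4.4)
"
```

```text
pos [ 0.6003 -0.084   0.2478] yaw 4.35 j7 -50.5 tool d [-0.0005 -0.0017  0.0013] spin rad -0.0009 t 5.45 F [ 0.5 -0.1  0.1] w 0.0346
```

Close fully, then lift 4 mm.

>>> servo_tool(series="0 0 0 0 0.02;0 0 0 0 0.02;0 0 0 0 0.02;0 0 0 0 0.02")

```text
time: 5.78
eef_pos: [0.6003, -0.084, 0.2475]
tcp_rot: [-180.0, -0.0, 4.3]
ft_force: [0.4, 2.0, 3.6]
width: 0.0292
```

>>> servo_tool(series="0 0 -0.001 0 0.02;0 0 -0.001 0 0.02;0 0 -0.001 0 0.02;0 0 0 0 0.02;0 0 0 0 0.02")

```text
time: 6.2
eef_pos: [0.6002, -0.0839, 0.2497]
tcp_rot: [180.0, -0.0, 4.3]
ft_force: [3.7, -0.8, -7.5]
width: 0.029
```

```bash
python3 -c "
from h import *
go((.5996,-.0823),.2465,4.4)
"
```

```text
pos [ 0.6002 -0.0839  0.2497] yaw 4.35 j7 -50.7 tool d [-0.0005 -0.0016  0.0032] spin rad -0.0009 t 6.2 F [ 3.7 -0.8 -7.5] w 0.029
```

>>> servo_tool(series="0 -0.008 0 0 0.02;0 -0.016 0 0 0.02;0 -0.016 0 0 0.02;0 -0.016 0 0 0.02;0 -0.016 0 0 0.02;0 -0.016 0 0 0.02;0 -0.016 0 0 0.02;0 -0.016 0 0 0.02;0 -0.016 0 0 0.02;0 -0.016 0 0 0.02;0 -0.014 0 0 0.02;0 0 0 0 0.02")

```text
time: 7.2
eef_pos: [0.5868, 0.0851, 0.2492]
tcp_rot: [-179.9, 0.2, 4.6]
ft_force: [0.6, 1.5, -8.6]
width: 0.0293
```

```bash
python3 -c "
from h import *
go((.5857,.0933),.2505,4.4)
"
```

```text
pos [0.5868 0.0851 0.2492] yaw 4.59 j7 -65.9 tool d [-0.0004 -0.0083 -0.0013] spin rad 0.0033 t 7.2 F [ 0.6  1.5 -8.6] w 0.0293
```

>>> servo_tool(series="0 -0.004 0 0 0.02;0 -0.003 0 0 0.02;0 -0.001 0 0 0.02;0 0 0 0 0.02;0 0 0 0 0.02")

```text
time: 7.62
eef_pos: [0.5864, 0.0888, 0.2499]
tcp_rot: [-180.0, 0.1, 4.3]
ft_force: [-1.5, -1.6, -8.5]
width: 0.029
```

```bash
python3 -c "
from h import *
go((.5857,.0933),.2505,4.4)
"
```

```text
pos [0.5864 0.0888 0.2499] yaw 4.29 j7 -66.5 tool d [-0.0003 -0.0045 -0.0006] spin rad -0.0019 t 7.6167 F [-1.5 -1.6 -8.5] w 0.029
```

>>> servo_tool(series="0 -0.002 0 0 0.02;0 -0.001 0 0 0.02;0 -0.001 0 0 0.02;0 0 0 0 0.02;0 0 0 0 0.02;0 0 0 0 0.02")

```text
time: 8.12
eef_pos: [0.5861, 0.093, 0.2499]
tcp_rot: [180.0, 0.1, 4.3]
ft_force: [-3.9, -2.4, -7.4]
width: 0.0289
```

>>> servo_tool(series="0 -0.001 0 0 0.02;0 0 0 0 0.02;0 0 0 0 0.02")

```text
time: 8.37
eef_pos: [0.5861, 0.0933, 0.25]
tcp_rot: [179.9, 0.1, 4.3]
ft_force: [-4.5, -5.2, -7.7]
width: 0.0294
```

>>> servo_tool(series="0 0 0.004 0 0.02;0 0 0.004 0 0.02;0 0 0 0 0.055;0 0 0 0 0.055;0 0 0 0 0.055;0 0 0 0 0.055;0 0 -0.02 0 0.055;0 0 -0.03 0 0.08;0 0 -0.035 0 0.08;0 0 -0.035 0 0.08;0 0 -0.035 0 0.08;0 0 0 0 0.08")

```text
time: 9.37
eef_pos: [0.5891, 0.0936, 0.4052]
tcp_rot: [-179.8, -0.9, 4.3]
ft_force: [0.7, -0.0, -0.4]
width: 0.0773
```

```bash
python3 -c "
from h import *
s=env.sense();im=env.read_camera('wrist');cv2.imwrite('pics/w2.png',im)
im=env.read_camera('side');cv2.imwrite('pics/side2.png',cv2.resize(im[120:300,150:410],None,fx=3,fy=3,interpolation=cv2.INTER_CUBIC))
m=model('side')
B,G,r=[im[...,i].astype(int) for i in range(3)]
y=((r>150)&(G>140)&(B<60)).astype(np.uint8)
k,l,st,c=cv2.connectedComponentsWithStats(y)
for i in range(1,k):
  if st[i,4]>15: print(st[i],c[i],plane(m,[c[i]],.088).round(4),plane(m,[c[i]],.0965).round(4))
go((.51,-.29),.40,94.4)
"
```

```text
[253 162   8   5  31] [256.80645161 164.06451613] [[0.5861 0.0927 0.088 ]] [[0.58   0.0835 0.0965]]
pos [0.5872 0.0946 0.3996] yaw 4.38 j7 -74.9 tool d [-0.1064  0.3776 -0.0018] spin rad 1.5705 t 9.4667 F [-0.1  0.7 -0.5] w 0.0785
```

View pics/side2.png

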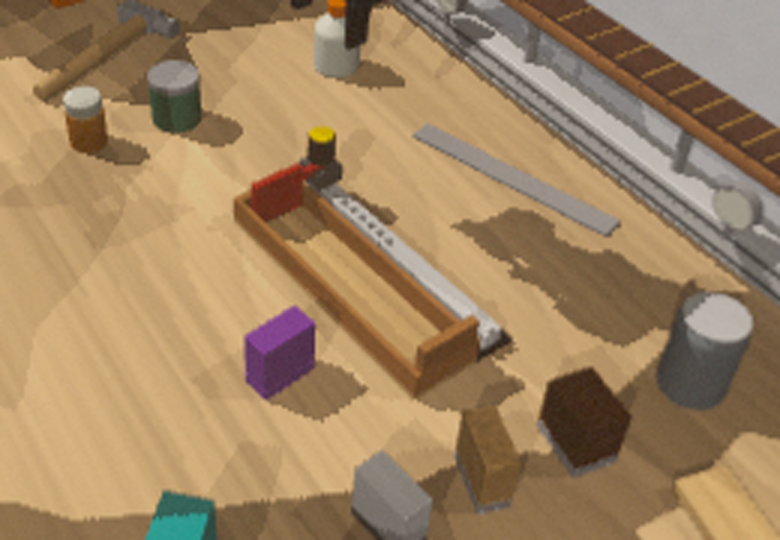

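>>> servo_tool(series="-0.0163 0.0309 0 0 0.087;-0.0163 0.0309 0 0 0.087;-0.0163 0.0309 0 0 0.087;-0.0163 0.0309 0 0 0.087;-0.0163 0.0309 0 0 0.087;-0.0163 0.0309 0 0 0.087;-0.0163 0.0309 0 0 0.087;-0.0163 0.0309 0 0 0.087;-0.0163 0.0309 0 0 0.087;-0.0163 0.0309 0 0 0.087;-0.0163 0.0309 0 0 0.087;-0.0163 0.0309 0 0 0.087")

```text
time: 10.47
eef_pos: [0.4188, -0.2909, 0.3964]
tcp_rot: [-179.9, 0.0, 4.4]
ft_force: [0.8, -1.2, 0.2]
width: 0.0868
```

>>> servo_tool(series="0 0 0 0 0.087;0 0 0 0 0.087;0 0 0 0 0.087;0 0 0 0 0.087")

```text
time: 10.8
eef_pos: [0.4205, -0.2886, 0.3965]
tcp_rot: [-179.9, 0.0, 4.5]
ft_force: [0.3, 0.3, -0.2]
width: 0.0869
```

```bash
python3 -c "
from h import *
s=env.sense();im=env.read_camera('wrist');cv2.imwrite('pics/w3.png',im)
go((.51,-.29),.40,94.4)
import pickle; pickle.dump(s,open('pics/w3.pkl','wb'))
"
```

```text
pos [ 0.4206 -0.2885  0.3967] yaw 4.52 j7 -35.1 tool d [ 0.089   0.0085 -0.0034] spin rad -1.5687 t 10.85 F [0.9 0.5 0. ] w 0.0871
```

View pics/w3.png

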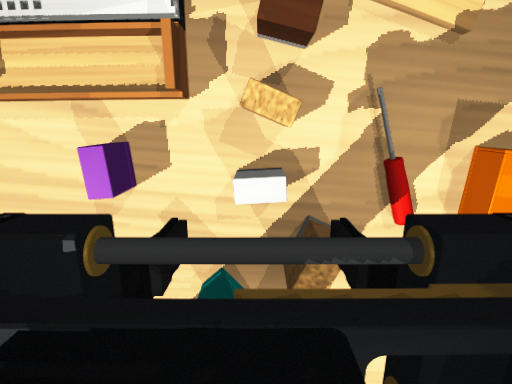

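```bash
cat >> h.py <<'E'
def rect(m,corners,z=.065):
    P=plane(m,corners,z)[:,:2].astype(np.float32); c,(a,b),t=cv2.minAreaRect(P*1000)
    if a<b: t+=90; a,b=b,a
    print('centre',np.round(np.array(c)/1000,4),'size',round(a,1),round(b,1),'long axis deg',round(t%180,1))
E
python3 -c "
from h import *
import pickle; s=pickle.load(open('pics/w3.pkl','rb')); m=model('wrist',s); im=cv2.imread('pics/w3.png')
rect(m,[(247,79),(301,102),(292,126),(240,103)])
rect(m,[(234,180),(286,177),(287,203),(235,205)])
cv2.imwrite('pics/w3z.png',cv2.resize(im[60:220,200:340],None,fx=4,fy=3.7,interpolation=cv2.INTER_CUBIC))
hsv=cv2.cvtColor(im,cv2.COLOR_BGR2HSV)
a=((hsv[...,1]<25)&(hsv[...,2]>200)).astype(np.uint8); a[:,:220]=0;a[:,300:]=0;a[:150]=0;a[215:]=0
a=cv2.morphologyEx(a,cv2.MORPH_OPEN,np.ones((3,3)))
c=max(cv2.findContours(a,0,1)[0],key=cv2.contourArea); print(cv2.contourArea(c)); rect(m,c.reshape(-1,2))
"
```

```text
centre [ 0.5063 -0.2941] size 61.8 26.0 long axis deg 72.6
centre [ 0.4105 -0.2919] size 59.4 30.2 long axis deg 96.8
1246.0
centre [ 0.4117 -0.2909] size 59.1 29.3 long axis deg 97.6
```

View pics/w3z.png

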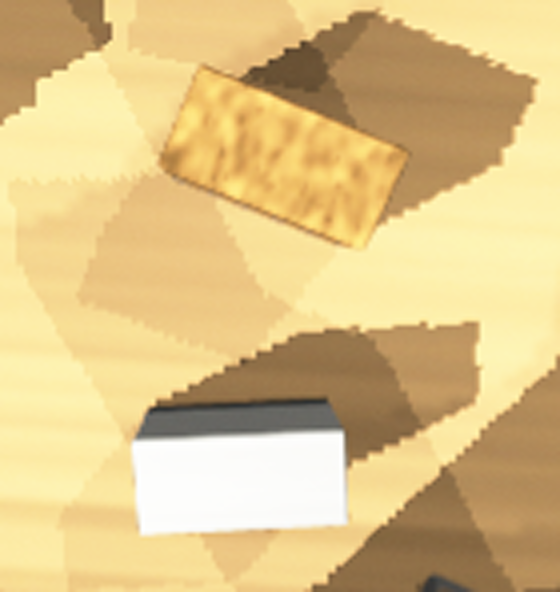

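```bash
python3 -c "
from h import *
import pickle; s=pickle.load(open('pics/w3.pkl','rb')); m=model('wrist',s)
rect(m,[(250,77.6),(302.2,100.5),(290.8,127.3),(240,103.2)])
go((.507,-.294),.2185,-18)
"
```

```text
centre [ 0.5064 -0.2949] size 59.3 29.6 long axis deg 72.1
pos [ 0.4206 -0.2885  0.3967] yaw 4.52 j7 -35.1 tool d [0.0858 0.0124 0.1781] spin rad 0.393 t 10.85 F [0.9 0.5 0. ] w 0.0871
```

>>> servo_tool(series="0.0283 0.0044 0.01 0 0.087;0.0283 0.0044 0.02 0 0.087;0.0283 0.0045 0.02 0 0.087;0 0 0.02 0.098 0.087;0 0 0.01 0.098 0.087;0 0 0 0.098 0.087;0 0 0 0.099 0.087;0 0 0 0 0.087;0 0 0 0 0.087;0 0 0 0 0.087", squeeze=25)

```text
time: 11.68
eef_pos: [0.5058, -0.296, 0.3171]
tcp_rot: [-180.0, 0.0, -18.0]
ft_force: [0.3, 0.5, 0.3]
width: 0.0869
```

```bash
python3 -c "
from h import *
go((.5064,-.2949),.2185,-18)
"
```

```text
pos [ 0.5058 -0.296   0.3171] yaw -17.95 j7 -49.1 tool d [ 0.0002 -0.0012  0.0986] spin rad 0.0009 t 11.6833 F [0.3 0.5 0.3] w 0.0869
```

>>> servo_tool(series="0 -0.0012 0.025 0 0.087;0 0 0.025 0 0.087;0 0 0.025 0 0.087;0 0 0.0165 0 0.087;0 0 0.007 0 0.087;0 0 0 0 0.087;0 0 0 0 0.05;0 0 0 0 0.05;0 0 0 0 0.05;0 0 0 0 0.05;0 0 0 0 0.05;0 0 0 0 0.05")

```text
time: 12.68
eef_pos: [0.506, -0.2955, 0.2193]
tcp_rot: [-179.9, -0.0, -18.2]
ft_force: [0.4, 1.7, 3.9]
width: 0.0597
```

>>> servo_tool(series="0 0 0 0 0.05;0 0 0 0 0.05;0 0 0 0 0.05;0 0 -0.01 0 0.05;0 0 -0.02 0 0.05;0 0 -0.03 0 0.05;0 0 -0.03 0 0.05;0 0 -0.03 0 0.05;0 0 0 0 0.05;0 0 0 0 0.05")

```text
time: 13.52
eef_pos: [0.5055, -0.2962, 0.3401]
tcp_rot: [180.0, -0.2, -18.2]
ft_force: [0.3, 0.3, -2.9]
width: 0.0599
```

```bash
cat >> h.py <<'E'
o=np.array([.5338,-.04006]);yd=np.array([-.07696,.99703]);xd=np.array([.99703,.07696])
def loc(x,y): return o+x*xd+y*yd
E
python3 -c "
from h import *
print(loc(0,-.1235))
go(loc(0,-.1235),.330,94.4)
im=env.read_camera('wrist');cv2.imwrite('pics/w4.png',im)
"
```

```text
[ 0.54330456 -0.16319321]
pos [ 0.5055 -0.2962  0.3401] yaw -18.18 j7 -50.5 tool d [-0.0056 -0.1381  0.01  ] spin rad 1.1767 t 13.5167 F [ 0.3  0.3 -2.9] w 0.0599
```

View pics/w4.png

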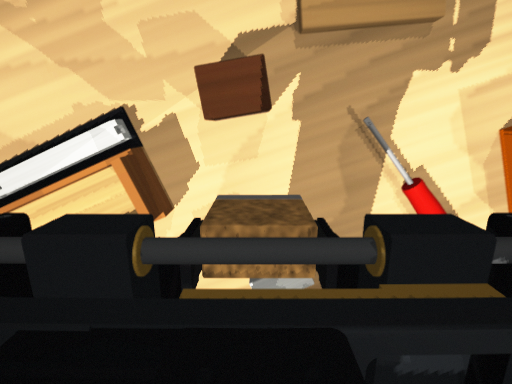

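>>> servo_tool(series="-0.0014 -0.0345 0 0 0.05;-0.0014 -0.0345 0 0 0.05;-0.0014 -0.0345 0 0 0.05;-0.0014 -0.0345 0 0 0.05;0 0 0 0.11 0.05;0 0 0 0.117 0.05;0 0 0 0.12 0.05;0 0 0 0.12 0.05;0 0 0 0.12 0.05;0 0 0 0.12 0.05;0 0 0 0.12 0.05;0 0 0 0.12 0.05")

```text
time: 14.57
eef_pos: [0.5427, -0.1623, 0.3365]
tcp_rot: [179.8, 0.1, -72.8]
ft_force: [0.1, 0.9, -2.3]
width: 0.0599
```

>>> servo_tool(series="0 0 0 0.12 0.05;0 0 0.01 0.11 0.05;0 0 0.01 0 0.05;0 0 0 0 0.05;0 0 0 0 0.05;0 0 0 0 0.05")

```text
time: 15.07
eef_pos: [0.5432, -0.1629, 0.3183]
tcp_rot: [179.9, 0.0, -85.5]
ft_force: [1.0, -1.0, -1.4]
width: 0.0595
```

```bash
python3 -c "
from h import *
go(loc(0,-.1235),.2255,94.4)
"
```

```text
pos [ 0.5432 -0.1629  0.3183] yaw -85.54 j7 -120.8 tool d [ 0.0003 -0.0001  0.0928] spin rad 0.0011 t 15.0667 F [ 1.  -1.  -1.4] w 0.0595
```

>>> servo_tool(series="-0.002 0 0.02 0 0.05;0 0 0.02 0 0.05;0 0 0.02 0 0.05;0 0 0.01 0 0.05;0 0 0.01 0 0.05;0 0 0.004 0 0.05;0 0 0.004 0 0.05;0 0 0.002 0 0.05;0 0 0.001 0 0.05;0 0 0 0 0.05;0 0 0 0 0.05")

```text
time: 15.98
eef_pos: [0.5434, -0.161, 0.2282]
tcp_rot: [-180.0, -0.0, -85.6]
ft_force: [0.3, 0.6, -1.8]
width: 0.0597
```

```bash
python3 -c "
from h import *
go(loc(0,-.1215),.2255,94.4)
"
```

```text
pos [ 0.5434 -0.161   0.2282] yaw -85.6 j7 -115.6 tool d [0.0002 0.0003 0.0027] spin rad -0.0001 t 15.9833 F [ 0.3  0.6 -1.8] w 0.0597
```

>>> servo_tool(series="0 0 0.001 0 0.05;0 0 0.001 0 0.05;0 0 0.001 0 0.05;0 0 0 0 0.05;0 0 0 0 0.05;0 0 0 0 0.05")

```text
time: 16.48
eef_pos: [0.5433, -0.161, 0.2253]
tcp_rot: [-180.0, 0.0, -85.6]
ft_force: [-2.9, 2.2, 6.5]
width: 0.0598
```

>>> servo_tool(series="0 0 0 0 0.075;0 0 0 0 0.075;0 0 0 0 0.075;0 0 0 0 0.075;0 0 -0.01 0 0.075;0 0 -0.025 0 0.075;0 0 -0.035 0 0.075;0 0 -0.035 0 0.087;0 0 -0.035 0 0.087;0 0 -0.035 0 0.087;0 0 0 0 0.087;0 0 0 0 0.087")

```text
time: 17.48
eef_pos: [0.5432, -0.1618, 0.4023]
tcp_rot: [-179.7, -0.0, -85.6]
ft_force: [0.5, 0.6, -0.5]
width: 0.0866
```

```bash
python3 -c "
from h import *
go((.411,-.2914),.33,7.2)
s=env.sense();im=env.read_camera('wrist');cv2.imwrite('pics/w5.png',im)
import pickle; pickle.dump(s,open('pics/w5.pkl','wb'))
"
```

```text
pos [ 0.5432 -0.1618  0.4023] yaw -85.62 j7 -129.8 tool d [0.1191 0.1421 0.0716] spin rad 1.5216 t 17.4833 F [ 0.5  0.6 -0.5] w 0.0866
```

View pics/w5.png

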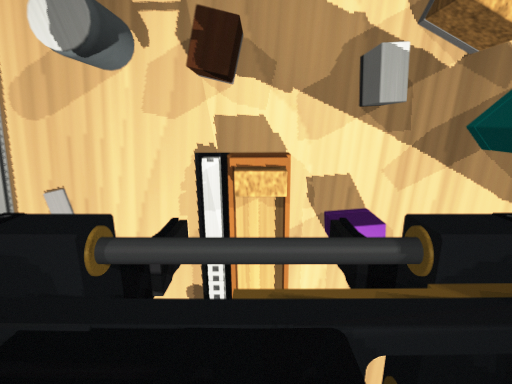

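>>> servo_tool(series="0.0238 0.0284 0 0 0.087;0.0238 0.0284 0 0 0.087;0.0238 0.0284 0 0 0.087;0.0238 0.0284 0 0 0.087;0.0238 0.0284 0 0 0.087;0 0 0 -0.12 0.087;0 0 0 -0.12 0.087;0 0 0 -0.12 0.087;0 0 0 -0.12 0.087;0 0 0 -0.12 0.087;0 0 0 -0.12 0.087;0 0 0 -0.12 0.087")

```text
time: 18.53
eef_pos: [0.4103, -0.2899, 0.3983]
tcp_rot: [179.9, 0.2, -37.2]
ft_force: [-0.1, -0.7, -0.1]
width: 0.0871
```

>>> servo_tool(series="0 0 0 -0.12 0.087;0 0 0.02 -0.12 0.087;0 0 0.02 -0.12 0.087;0 0 0.02 -0.12 0.087;0 0 0.01 -0.12 0.087;0 0 0 -0.12 0.087;0 0 0 -0.06 0.087;0 0 0 0 0.087;0 0 0 0 0.087;0 0 0 0 0.087")

```text
time: 19.37
eef_pos: [0.4105, -0.2903, 0.3291]
tcp_rot: [-180.0, 0.1, 7.1]
ft_force: [-0.1, -0.3, 0.1]
width: 0.0871
```

```bash
python3 -c "
from h import *
go((.411,-.2914),.2185,7.2)
import pickle; s=pickle.load(open('pics/w5.pkl','rb')); m=model('wrist',s)
rect(m,[(235,168),(284,168),(284,196),(235,197)],.071)
rect(m,[(196,6),(243,19),(233,82),(187,67)],.065)
"
```

```text
pos [ 0.4105 -0.2903  0.3291] yaw 7.11 j7 -34.4 tool d [0.0005 0.0012 0.1106] spin rad -0.0015 t 19.3667 F [-0.1 -0.3  0.1] w 0.0871
centre [ 0.5437 -0.1622] size 55.6 33.2 long axis deg 5.6
centre [ 0.5998 -0.3006] size 62.7 49.8 long axis deg 82.3
```

```bash
python3 -c "
from h import *
m=model('scene')
z=lambda x,y:((x+.5)/3.3-.5+100,(y+.5)/3.3-.5+80)
print('teal base',plane(m,[z(368,140),z(397,130)],0).round(3))
for h in(.07,.085,.1,.12): print(h,plane(m,[z(359,80),z(390,70),z(328,30),z(365,20)],h).round(3)[:,:2].tolist())
print('bigcork base',plane(m,[z(222,170),z(272,128),z(195,150)],0).round(3))
for h in(.065,.08,.1): print(h,plane(m,[z(212,122),z(270,92),z(184,98),z(240,57)],h).round(3)[:,:2].tolist())
"
```

```text
teal base [[ 0.27  -0.242  0.   ]
 [ 0.248 -0.22   0.   ]]
0.07 [[0.257, -0.253], [0.234, -0.23], [0.206, -0.309], [0.179, -0.28]]
0.085 [[0.27, -0.246], [0.247, -0.223], [0.219, -0.302], [0.193, -0.273]]
0.1 [[0.283, -0.239], [0.26, -0.217], [0.232, -0.295], [0.207, -0.266]]
0.12 [[0.299, -0.231], [0.277, -0.209], [0.25, -0.285], [0.225, -0.257]]
bigcork base [[ 0.359 -0.362  0.   ]
 [ 0.291 -0.339  0.   ]
 [ 0.345 -0.399  0.   ]]
0.065 [[0.354, -0.365], [0.299, -0.33], [0.336, -0.405], [0.267, -0.378]]
0.08 [[0.366, -0.357], [0.311, -0.322], [0.348, -0.396], [0.279, -0.37]]
0.1 [[0.381, -0.346], [0.327, -0.312], [0.363, -0.385], [0.296, -0.359]]
```

>>> servo_tool(series="0 0.0012 0.025 0 0.087;0 0 0.03 0 0.087;0 0 0.03 0 0.087;0 0 0.018 0 0.087;0 0 0.0076 0 0.087;0 0 0 0 0.087;0 0 0 0 0.05;0 0 0 0 0.05;0 0 0 0 0.05;0 0 0 0 0.05;0 0 0 0 0.05;0 0 0 0 0.05")

```text
time: 20.37
eef_pos: [0.4111, -0.2914, 0.2198]
tcp_rot: [-180.0, -0.1, 7.2]
ft_force: [0.1, 0.9, 4.0]
width: 0.06
```

>>> servo_tool(series="0 0 0 0 0.05;0 0 0 0 0.05;0 0 0 0 0.05;0 0 -0.01 0 0.05;0 0 -0.02 0 0.05;0 0 -0.03 0 0.05;0 0 -0.03 0 0.05;0 0 -0.03 0 0.05;0 0 0 0 0.05;0 0 0 0 0.05")

```text
time: 21.2
eef_pos: [0.4109, -0.2917, 0.3402]
tcp_rot: [179.9, -0.2, 7.2]
ft_force: [0.3, 0.8, -3.8]
width: 0.0596
```

```bash
python3 -c "
from h import *
go(loc(0,-.087),.330,94.4)
"
```

```text
pos [ 0.4109 -0.2917  0.3402] yaw 7.22 j7 -34.6 tool d [ 0.1493 -0.1473  0.0105] spin rad -1.5215 t 21.2 F [ 0.3  0.8 -3.8] w 0.0596
```

>>> servo_tool(series="0.0249 -0.0244 0 0 0.05;0.0249 -0.0244 0 0 0.05;0.0249 -0.0244 0 0 0.05;0.0249 -0.0244 0 0 0.05;0.0249 -0.0244 0 0 0.05;0.0249 -0.0244 0 0 0.05;0 0 0 -0.11 0.05;0 0 0 -0.12 0.05;0 0 0 -0.12 0.05;0 0 0 -0.12 0.05;0 0 0 -0.12 0.05;0 0 0 -0.12 0.05")

```text
time: 22.2
eef_pos: [0.5397, -0.1272, 0.3365]
tcp_rot: [-179.8, 0.2, 48.2]
ft_force: [0.1, 0.2, -3.9]
width: 0.0594
```

>>> servo_tool(series="0 0 0 -0.12 0.05;0 0 0 -0.12 0.05;0 0 0 -0.12 0.05;0 0 0 -0.12 0.05;0 0 0 -0.12 0.05;0 0 0 -0.12 0.05;0 0 0.01 -0.09 0.05;0 0 0.01 0 0.05;0 0 0.005 0 0.05;0 0 0 0 0.05;0 0 0 0 0.05")

```text
time: 23.12
eef_pos: [0.5404, -0.1275, 0.3129]
tcp_rot: [-179.8, -0.0, 94.2]
ft_force: [1.1, 0.5, -3.7]
width: 0.0596
```

```bash
python3 -c "
from h import *
go(loc(0,-.088),.2285,94.4)
s=env.sense();im=env.read_camera('wrist');cv2.imwrite('pics/w6.png',im)
"
```

```text
pos [ 0.5404 -0.1275  0.3129] yaw 94.21 j7 22.4 tool d [-0.0003  0.0004  0.0844] spin rad -0.0033 t 23.1167 F [ 1.1  0.5 -3.7] w 0.0596
```

View pics/w6.png

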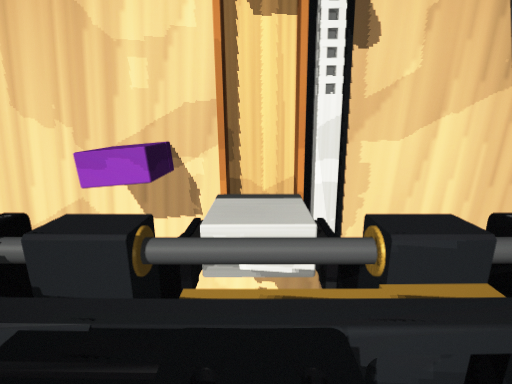

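Alu hangs upright over the box between the walls. Descend.

>>> servo_tool(series="0 0 0.02 -0.0033 0.05;0 0 0.02 0 0.05;0 0 0.018 0 0.05;0 0 0.01 0 0.05;0 0 0.008 0 0.05;0 0 0.004 0 0.05;0 0 0.004 0 0.05;0 0 0.002 0 0.05;0 0 0 0 0.05;0 0 0 0 0.05")

```text
time: 24.0
eef_pos: [0.541, -0.1277, 0.2286]
tcp_rot: [179.9, 0.0, 94.5]
ft_force: [0.3, 0.3, -3.9]
width: 0.0597
```

```bash
python3 -c "
from h import *
go(loc(0,-.088),.2255,94.4)
"
```

```text
pos [ 0.541  -0.1277  0.2286] yaw 94.48 j7 25.6 tool d [-0.0001 -0.0004  0.0031] spin rad 0.0014 t 24.0 F [ 0.3  0.3 -3.9] w 0.0597
```

>>> servo_tool(series="0 0 0.001 0 0.05;0 0 0.001 0 0.05;0 0 0.001 0 0.05;0 0 0.0005 0 0.05;0 0 0 0 0.05;0 0 0 0 0.05")

```text
time: 24.5
eef_pos: [0.5409, -0.1278, 0.2258]
tcp_rot: [180.0, -0.0, 94.5]
ft_force: [-2.3, 0.9, 5.2]
width: 0.0597
```

>>> servo_tool(series="0 0 0 0 0.075;0 0 0 0 0.075;0 0 0 0 0.075;0 0 0 0 0.075;0 0 -0.01 0 0.075;0 0 -0.025 0 0.075;0 0 -0.035 0 0.075;0 0 -0.035 0 0.087;0 0 -0.035 0 0.087;0 0 -0.035 0 0.087;0 0 0 0 0.087")

```text
time: 25.42
eef_pos: [0.5423, -0.1287, 0.4076]
tcp_rot: [179.2, 0.1, 94.5]
ft_force: [0.5, -0.0, 1.0]
width: 0.0861
```

```bash
python3 -c "
from h import *
go((.60,-.3006),.33,-7.7)
im=env.read_camera('side');cv2.imwrite('pics/side3.png',cv2.resize(im[120:300,150:410],None,fx=3,fy=3,interpolation=cv2.INTER_CUBIC))
"
```

```text
pos [ 0.5423 -0.1287  0.4076] yaw 94.45 j7 20.2 tool d [-0.1756  0.0431  0.0787] spin rad -1.3587 t 25.4167 F [ 0.5 -0.   1. ] w 0.0861
```

View pics/side3.png

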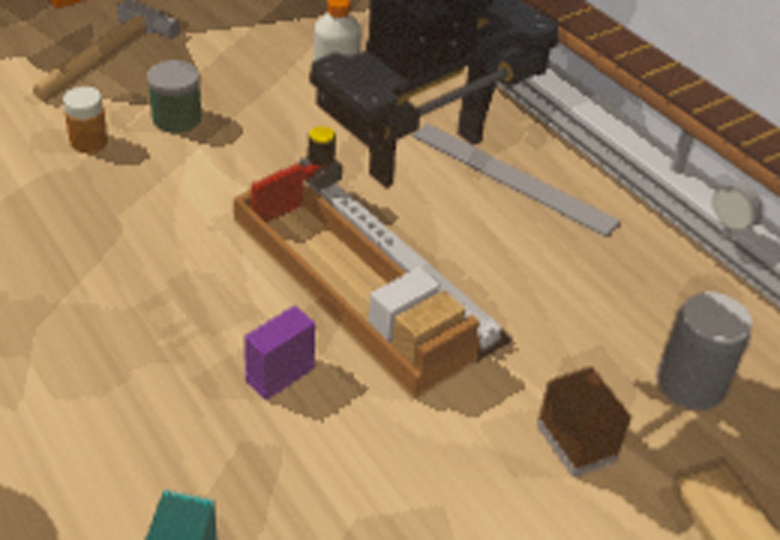

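>>> servo_tool(series="-0.0322 0.0086 0 0 0.087;-0.0322 0.0086 0 0 0.087;-0.0322 0.0086 0 0 0.087;-0.0322 0.0086 0 0 0.087;-0.0322 0.0086 0 0 0.087;0 0 0 0.12 0.087;0 0 0 0.12 0.087;0 0 0 0.12 0.087;0 0 0 0.12 0.087;0 0 0 0.12 0.087;0 0 0 0.12 0.087;0 0 0 0.12 0.087")

```text
time: 26.47
eef_pos: [0.5959, -0.2846, 0.3985]
tcp_rot: [-179.9, 0.0, 46.0]
ft_force: [-0.3, -0.8, 0.2]
width: 0.087
```

>>> servo_tool(series="0 0 0 0.12 0.087;0 0 0 0.12 0.087;0 0 0 0.12 0.087;0 0 0 0.12 0.087;0 0 0 0.12 0.087;0 0 0 0.12 0.087;0 0 0 0.12 0.087;0 0 0 0.1 0.087;0 0 0 0 0.087;0 0 0 0 0.087;0 0 0 0 0.087")

```text
time: 27.38
eef_pos: [0.5961, -0.2846, 0.3991]
tcp_rot: [-180.0, 0.1, -7.4]
ft_force: [-0.8, 0.5, -0.4]
width: 0.0871
```

```bash
python3 -c "
from h import *
m=model('scene')
z=lambda x,y:((x+.5)/3.3-.5+100,(y+.5)/3.3-.5+80)
print('can',plane(m,[z(60,447)],.095))
go((.60,-.3006),.33,-7.7)
s=env.sense();im=env.read_camera('wrist');cv2.imwrite('pics/w7.png',im)
import pickle; pickle.dump(s,open('pics/w7.pkl','wb'))
cv2.imwrite('pics/w7z.png',cv2.resize(im[100:220,180:340],None,fx=4,fy=4,interpolation=cv2.INTER_CUBIC))
"
```

```text
can [[ 0.73926828 -0.30713566  0.095     ]]
pos [ 0.5961 -0.2846  0.3991] yaw -7.37 j7 -53.7 tool d [0.006  0.0154 0.0691] spin rad 0.0057 t 27.3833 F [-0.8  0.5 -0.4] w 0.0871
```

View pics/w7.png

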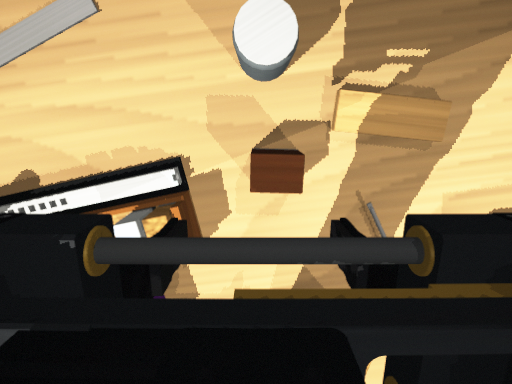

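View pics/w7z.png

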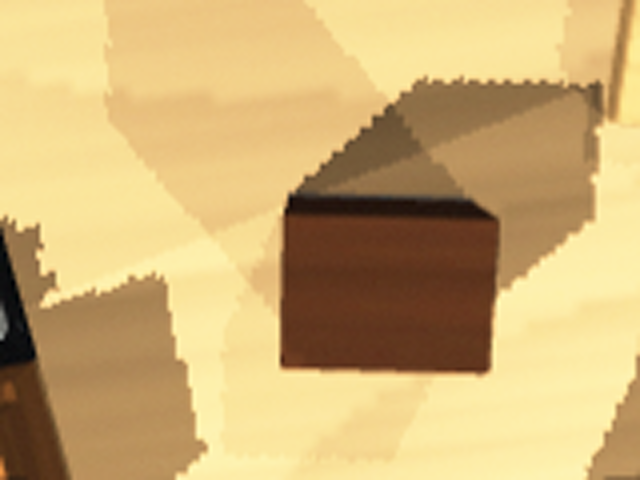

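```bash
python3 -c "
from h import *
import pickle; s=pickle.load(open('pics/w7.pkl','rb')); m=model('wrist',s)
q=[((x+.5)/4-.5+180,(y+.5)/4-.5+100) for x,y in[(284,215),(498,218),(490,373),(281,366)]]
rect(m,q); print(plane(m,q,.065).round(4))
go((.601,-.301),.2185,-8.5)
"
```

```text
centre [ 0.603  -0.3066] size 59.6 44.0 long axis deg 81.9
[[ 0.629  -0.2808  0.065 ]
 [ 0.6206 -0.3392  0.065 ]
 [ 0.577  -0.333   0.065 ]
 [ 0.5867 -0.2742  0.065 ]]
pos [ 0.5961 -0.2847  0.3993] yaw -7.41 j7 -53.7 tool d [0.0071 0.0156 0.1807] spin rad 0.0191 t 27.4333 F [-0.3 -0.3  0.4] w 0.0867
```

>>> servo_tool(series="0.0051 0.0105 0.02 0.013 0.087;0.0051 0.0105 0.03 0 0.087;0 0 0.03 0 0.087;0 0 0.03 0 0.087;0 0 0.02 0 0.087;0 0 0 0 0.087;0 0 0 0 0.087;0 0 0 0 0.087")

```text
time: 28.1
eef_pos: [0.6038, -0.3076, 0.2713]
tcp_rot: [179.9, -0.1, -8.2]
ft_force: [-0.9, -0.2, 0.1]
width: 0.0872
```

```bash
python3 -c "
from h import *
go((.6035,-.3068),.2195,-8.1)
"
```

```text
pos [ 0.6038 -0.3076  0.2713] yaw -8.23 j7 -48.3 tool d [-0.0006 -0.0008  0.0518] spin rad -0.0023 t 28.1 F [-0.9 -0.2  0.1] w 0.0872
```

>>> servo_tool(series="0 -0.0008 0.025 0 0.087;0 0 0.02 0 0.087;0 0 0.0068 0 0.087;0 0 0 0 0.087;0 0 0 0 0.05;0 0 0 0 0.05;0 0 0 0 0.05;0 0 0 0 0.05;0 0 0 0 0.05;0 0 0 0 0.05;0 0 0 0 0.05;0 0 0 0 0.05")

```text
time: 29.1
eef_pos: [0.6037, -0.3062, 0.2185]
tcp_rot: [-180.0, -0.0, -8.2]
ft_force: [-0.9, 1.9, 5.3]
width: 0.0599
```

>>> servo_tool(series="0 0 0 0 0.05;0 0 -0.01 0 0.05;0 0 -0.02 0 0.05;0 0 -0.03 0 0.05;0 0 -0.03 0 0.05;0 0 -0.03 0 0.05;0 0 0 0 0.05;0 0 0 0 0.05")

```text
time: 29.77
eef_pos: [0.6034, -0.3064, 0.3391]
tcp_rot: [180.0, -0.1, -8.2]
ft_force: [-0.6, -0.3, -3.7]
width: 0.06
```

```bash
python3 -c "
from h import *
go(loc(0,-.0465),.330,94.4)
"
```

```text
pos [ 0.6034 -0.3064  0.3391] yaw -8.25 j7 -50.8 tool d [-0.097  -0.2083  0.0087] spin rad 1.35 t 29.7667 F [-0.6 -0.3 -3.7] w 0.06
```

>>> servo_tool(series="-0.0138 -0.0297 0 0 0.05;-0.0139 -0.0298 0 0 0.05;-0.0139 -0.0298 0 0 0.05;-0.0139 -0.0298 0 0 0.05;-0.0139 -0.0298 0 0 0.05;-0.0139 -0.0298 0 0 0.05;-0.0137 -0.0296 0 0 0.05;0 0 0 -0.11 0.05;0 0 0 -0.12 0.05;0 0 0 -0.12 0.05;0 0 0 -0.12 0.05;0 0 0 -0.12 0.05")

```text
time: 30.77
eef_pos: [0.5363, -0.0853, 0.3357]
tcp_rot: [-179.9, 0.2, 25.9]
ft_force: [-0.2, 1.0, -4.5]
width: 0.0598
```

>>> servo_tool(series="0 0 0 -0.12 0.05;0 0 0 -0.12 0.05;0 0 0 -0.12 0.05;0 0 0 -0.12 0.05;0 0 0 -0.12 0.05;0 0 0 -0.12 0.05;0 0 0 -0.12 0.05;0 0 0 -0.12 0.05;0 0 0 -0.12 0.05;0 0 0.01 -0.12 0.05;0 0 0.01 0 0.05;0 0 0 0 0.05")

```text
time: 31.77
eef_pos: [0.5357, -0.0857, 0.3142]
tcp_rot: [-179.6, -0.1, 94.1]
ft_force: [-0.3, 1.0, -3.8]
width: 0.0599
```

```bash
python3 -c "
from h import *
go(loc(0,-.0465),.2285,94.4)
"
```

```text
pos [ 0.5357 -0.0857  0.3142] yaw 94.14 j7 19.9 tool d [-0.001   0.0023  0.0857] spin rad -0.0045 t 31.7667 F [-0.3  1.  -3.8] w 0.0599
```

>>> servo_tool(series="-0.0005 0.0018 0.02 -0.0045 0.05;0 0 0.02 0 0.05;0 0 0.018 0 0.05;0 0 0.01 0 0.05;0 0 0.008 0 0.05;0 0 0.004 0 0.05;0 0 0.003 0 0.05;0 0 0.002 0 0.05;0 0 0 0 0.05;0 0 0 0 0.05")

```text
time: 32.6
eef_pos: [0.5395, -0.0866, 0.2334]
tcp_rot: [179.9, 0.0, 94.6]
ft_force: [0.2, -0.7, -3.6]
width: 0.0596
```

```bash
python3 -c "
from h import *
go(loc(0,-.0465),.2245,94.4)
"
```

```text
pos [ 0.5395 -0.0866  0.2334] yaw 94.56 j7 24.1 tool d [ 0.0003 -0.0021  0.0089] spin rad 0.0027 t 32.6 F [ 0.2 -0.7 -3.6] w 0.0596
```

>>> servo_tool(series="0 -0.002 0 0.0027 0.05;0 0 0.002 0 0.05;0 0 0.002 0 0.05;0 0 0.002 0 0.05;0 0 0.001 0 0.05;0 0 0.001 0 0.05;0 0 0.001 0 0.05;0 0 0 0 0.05;0 0 0 0 0.05")

```text
time: 33.35
eef_pos: [0.5372, -0.0867, 0.2245]
tcp_rot: [-180.0, -0.0, 94.4]
ft_force: [-3.6, 0.6, 4.5]
width: 0.0601
```

```bash
python3 -c "
from h import *
go(loc(0,-.0465),.2245,94.4)
"
```

```text
pos [ 0.5372 -0.0867  0.2245] yaw 94.41 j7 24.4 tool d [0.0002 0.0002 0.    ] spin rad 0.0002 t 33.35 F [-3.6  0.6  4.5] w 0.0601
```

>>> servo_tool(series="0 0 0 0 0.075;0 0 0 0 0.075;0 0 0 0 0.075;0 0 0 0 0.075;0 0 -0.01 0 0.075;0 0 -0.025 0 0.075;0 0 -0.035 0 0.075;0 0 -0.035 0 0.087;0 0 -0.035 0 0.087;0 0 -0.035 0 0.087;0 0 0 0 0.087")

```text
time: 34.27
eef_pos: [0.5389, -0.0878, 0.4066]
tcp_rot: [179.2, 0.1, 94.4]
ft_force: [1.6, 0.6, 0.3]
width: 0.086
```

```bash
python3 -c "
from h import *
go((.51,.28),.40,94.4)
"
```

```text
pos [ 0.5389 -0.0878  0.4066] yaw 94.38 j7 17.2 tool d [ 0.369  -0.0008  0.0062] spin rad -0.0004 t 34.2667 F [1.6 0.6 0.3] w 0.086
```

>>> servo_tool(series="0.033 0 0 0 0.087;0.033 0 0 0 0.087;0.033 0 0 0 0.087;0.033 0 0 0 0.087;0.033 0 0 0 0.087;0.033 0 0 0 0.087;0.033 0 0 0 0.087;0.033 0 0 0 0.087;0.033 0 0 0 0.087;0.033 0 0 0 0.087;0 0 0 0 0.087;0 0 0 0 0.087")

```text
time: 35.27
eef_pos: [0.5112, 0.2446, 0.3989]
tcp_rot: [180.0, -0.0, 94.7]
ft_force: [-0.9, -1.2, -0.9]
width: 0.0868
```

>>> servo_tool(series="0 0 0 0 0.087;0 0 0 0 0.087")

```text
time: 35.43
eef_pos: [0.5122, 0.2407, 0.399]
tcp_rot: [180.0, 0.0, 94.3]
ft_force: [-0.1, -0.1, 0.4]
width: 0.0867
```

```bash
python3 -c "
from h import *
go((.51,.30),.40,94.4)
s=env.sense();im=env.read_camera('wrist');cv2.imwrite('pics/w8.png',im)
import pickle; pickle.dump(s,open('pics/w8.pkl','wb'))
"
```

```text
pos [0.5122 0.2407 0.399 ] yaw 94.27 j7 -19.5 tool d [ 0.0593  0.0022 -0.001 ] spin rad -0.0023 t 35.4333 F [-0.1 -0.1  0.4] w 0.0867
```

View pics/w8.png

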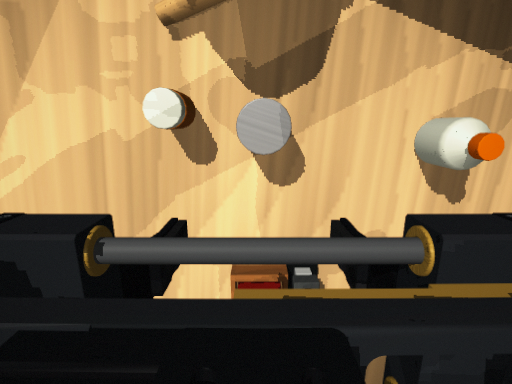

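```bash
cat >> h.py <<'E'
def lid(m,im,seed,r,z,thr=60,vmin=90):
    hsv=cv2.cvtColor(im,cv2.COLOR_BGR2HSV); a=((hsv[...,1]<thr)&(hsv[...,2]>vmin)).astype(np.uint8)
    k=np.zeros_like(a); cv2.circle(k,seed,r,1,-1); a=cv2.morphologyEx(a*k,cv2.MORPH_OPEN,np.ones((3,3)))
    c=max(cv2.findContours(a,0,1)[0],key=cv2.contourArea); e=cv2.fitEllipse(cv2.convexHull(c)); P=plane(m,[e[0]],z)[0]
    W=plane(m,cv2.convexHull(c).reshape(-1,2),z)[:,:2]; 
    print('px',np.round(e[0],1),np.round(e[1],1),'xy',P.round(4),'diam',np.ptp(W,axis=0).round(4),'mid',((W.max(0)+W.min(0))/2).round(4))
    return P
E
python3 -c "
from h import *
import pickle; s=pickle.load(open('pics/w8.pkl','rb')); m=model('wrist',s); im=cv2.imread('pics/w8.png')
lid(m,im,(264,126),38,.065); lid(m,im,(164,108),30,.065)
go((.51,.30),.22,94.4)
"
```

```text
px [263.4 125.9] [54.7 56.3] xy [0.5118 0.3031 0.065 ] diam [0.0588 0.059 ] mid [0.5117 0.3024]
px [162.2 107.5] [38.8 42.1] xy [0.403  0.3142 0.065 ] diam [0.0406 0.0413] mid [0.4028 0.3135]
pos [0.5122 0.2406 0.3991] yaw 94.25 j7 -19.5 tool d [0.0595 0.0021 0.1791] spin rad -0.0026 t 35.4833 F [ 0.  -1.   0.1] w 0.087
```

>>> servo_tool(series="0.031 0.002 0.02 -0.002 0.087;0.031 0.0019 0.03 0 0.087;0 0 0.03 0 0.087;0 0 0.03 0 0.087;0 0 0.02 0 0.087;0 0 0 0 0.087;0 0 0 0 0.087;0 0 0 0 0.087")

```text
time: 36.15
eef_pos: [0.5119, 0.3029, 0.2715]
tcp_rot: [179.9, -0.1, 94.4]
ft_force: [0.2, -0.3, -0.5]
width: 0.087
```

```bash
python3 -c "
from h import *
go((.5115,.3027),.2195,94.4)
"
```

```text
pos [0.5119 0.3029 0.2715] yaw 94.44 j7 -21.9 tool d [-0.0002 -0.0006  0.052 ] spin rad 0.0007 t 36.15 F [ 0.2 -0.3 -0.5] w 0.087
```

>>> servo_tool(series="0 -0.0004 0.025 0 0.087;0 0 0.02 0 0.087;0 0 0.007 0 0.087;0 0 0 0 0.087;0 0 0 0 0.05;0 0 0 0 0.05;0 0 0 0 0.05;0 0 0 0 0.05;0 0 0 0 0.05;0 0 0 0 0.05;0 0 0 0 0.05;0 0 0 0 0.05", squeeze=35)

```text
time: 37.15
eef_pos: [0.5111, 0.3036, 0.2188]
tcp_rot: [179.9, -0.1, 94.5]
ft_force: [0.1, 0.2, 4.1]
width: 0.0593
```

>>> servo_tool(series="0 0 0 0 0.05;0 0 -0.01 0 0.05;0 0 -0.02 0 0.05;0 0 -0.03 0 0.05;0 0 -0.03 0 0.05;0 0 -0.02 0 0.05;0 0 -0.01 0 0.05;0 0 0 0 0.05")

```text
time: 37.82
eef_pos: [0.5107, 0.3035, 0.3399]
tcp_rot: [179.9, -0.1, 94.5]
ft_force: [0.4, 0.7, -2.4]
width: 0.0594
```

```bash
python3 -c "
from h import *
go(loc(0,.0095),.330,94.4)
"
```

```text
pos [0.5107 0.3035 0.3399] yaw 94.54 j7 -23.4 tool d [-0.3348 -0.0041  0.0092] spin rad 0.0024 t 37.8167 F [ 0.4  0.7 -2.4] w 0.0594
```

>>> servo_tool(series="-0.01 -0.0004 0 0.002 0.05;-0.018 -0.0004 0 0 0.05;-0.025 -0.0004 0 0 0.05;-0.03 -0.0004 0 0 0.05;-0.033 -0.0004 0 0 0.05;-0.033 -0.0004 0 0 0.05;-0.033 -0.0004 0 0 0.05;-0.033 -0.0004 0 0 0.05;-0.033 -0.0004 0 0 0.05;-0.03 -0.0004 0 0 0.05;-0.025 0 0 0 0.05;-0.018 0 0 0 0.05")

```text
time: 38.82
eef_pos: [0.5298, -0.0207, 0.3357]
tcp_rot: [-179.7, 0.1, 94.2]
ft_force: [0.7, 0.2, -1.8]
width: 0.0594
```

>>> servo_tool(series="-0.01 0 0 0 0.05;-0.004 0 0 0 0.05;0 0 0.01 0 0.05;0 0 0.01 0 0.05;0 0 0 0 0.05;0 0 0 0 0.05;0 0 0 0 0.05")

```text
time: 39.4
eef_pos: [0.5324, -0.0299, 0.3175]
tcp_rot: [-180.0, -0.0, 94.5]
ft_force: [0.2, -0.6, -2.5]
width: 0.0594
```

```bash
python3 -c "
from h import *
go(loc(0,.0095),.229,94.4)
im=env.read_camera('wrist');cv2.imwrite('pics/w9.png',im)
im=env.read_camera('side');cv2.imwrite('pics/side4.png',cv2.resize(im[100:280,150:410],None,fx=3,fy=3,interpolation=cv2.INTER_CUBIC))
"
```

```text
pos [ 0.5324 -0.0299  0.3175] yaw 94.52 j7 12.6 tool d [-0.0008  0.0007  0.0885] spin rad 0.0022 t 39.4 F [ 0.2 -0.6 -2.5] w 0.0594
```

View pics/side4.png

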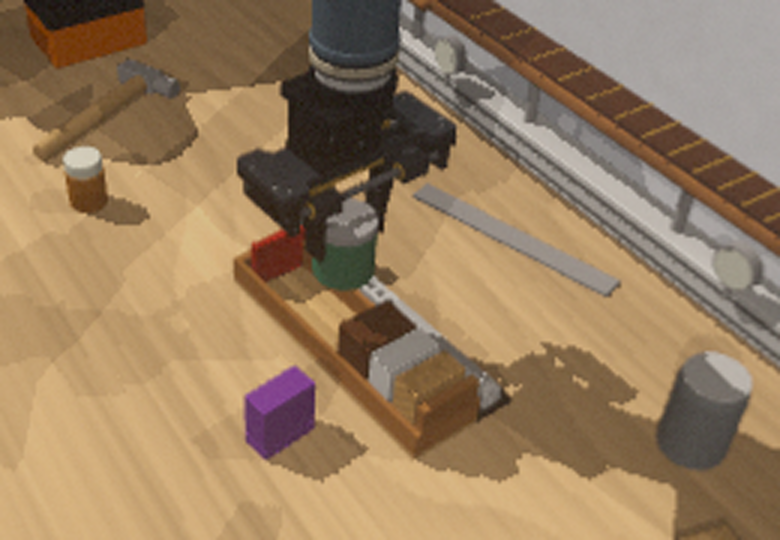

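View pics/w9.png

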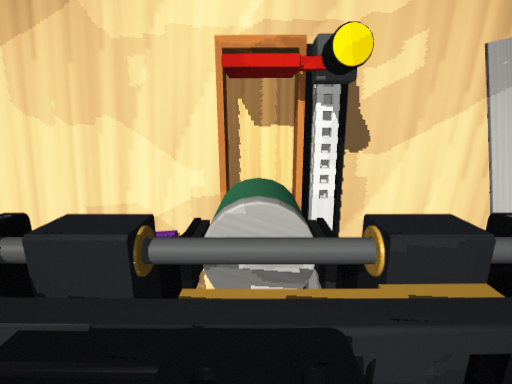

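>>> servo_tool(series="0 0.0005 0.02 0.002 0.05;0 0 0.02 0 0.05;0 0 0.018 0 0.05;0 0 0.012 0 0.05;0 0 0.01 0 0.05;0 0 0.005 0 0.05;0 0 0.003 0 0.05;0 0 0 0 0.05;0 0 0 0 0.05")

```text
time: 40.25
eef_pos: [0.5332, -0.0309, 0.2304]
tcp_rot: [179.9, -0.0, 94.3]
ft_force: [0.0, 0.7, -1.5]
width: 0.0596
```

```bash
python3 -c "
from h import *
go(loc(0,.0095),.2248,94.4)
"
```

```text
pos [ 0.5332 -0.0309  0.2304] yaw 94.3 j7 16.2 tool d [ 0.0003 -0.0001  0.0056] spin rad -0.0017 t 40.25 F [ 0.   0.7 -1.5] w 0.0596
```

>>> servo_tool(series="0 0 0.002 0 0.05;0 0 0.001 0 0.05;0 0 0.001 0 0.05;0 0 0.001 0 0.05;0 0 0.0006 0 0.05;0 0 0 0 0.05;0 0 0 0 0.05")

```text
time: 40.83
eef_pos: [0.5329, -0.0309, 0.2248]
tcp_rot: [180.0, -0.0, 94.3]
ft_force: [-1.5, -0.6, 5.2]
width: 0.0597
```

>>> servo_tool(series="0 0 0 0 0.075;0 0 0 0 0.075;0 0 0 0 0.075;0 0 0 0 0.075;0 0 -0.01 0 0.075;0 0 -0.025 0 0.075;0 0 -0.035 0 0.075;0 0 -0.035 0 0.087;0 0 -0.035 0 0.087;0 0 -0.035 0 0.087;0 0 0 0 0.087")

```text
time: 41.75
eef_pos: [0.5346, -0.0317, 0.407]
tcp_rot: [179.2, -0.0, 94.3]
ft_force: [1.2, -0.1, 0.9]
width: 0.0856
```

```bash
python3 -c "
from h import *
go((.403,.26),.40,94.4)
"
```

```text
pos [ 0.5346 -0.0317  0.407 ] yaw 94.27 j7 9.7 tool d [ 0.3007 -0.1096  0.0055] spin rad -0.0022 t 41.75 F [ 1.2 -0.1  0.9] w 0.0856
```

>>> servo_tool(series="0.03 -0.011 0 0 0.087;0.03 -0.011 0 0 0.087;0.03 -0.011 0 0 0.087;0.03 -0.011 0 0 0.087;0.03 -0.011 0 0 0.087;0.03 -0.011 0 0 0.087;0.03 -0.011 0 0 0.087;0.03 -0.011 0 0 0.087;0.03 -0.011 0 0 0.087;0.03 -0.011 0 0 0.087;0 0 0 0 0.087;0 0 0 0 0.087")

```text
time: 42.75
eef_pos: [0.3997, 0.2615, 0.3996]
tcp_rot: [180.0, -0.0, 94.6]
ft_force: [1.3, -0.5, 0.1]
width: 0.087
```

>>> servo_tool(series="0 0 0 0 0.087;0 0 0 0 0.087")

```text
time: 42.92
eef_pos: [0.4012, 0.2588, 0.3995]
tcp_rot: [180.0, 0.0, 94.2]
ft_force: [-1.1, -0.6, 0.3]
width: 0.0873
```

```bash
python3 -c "
from h import *
s=env.sense();im=env.read_camera('wrist');cv2.imwrite('pics/w10.png',im);m=model('wrist',s)
q=proj(m,[.403,.314,.065])[0]; print(q)
lid(m,im,tuple(int(v) for v in q),34,.065,thr=70)
go((.403,.314),.22,94.4)
"
```

```text
[264.67979868 132.90260879]
px [264.1 132.6] [38.5 39.8] xy [0.4024 0.3142 0.065 ] diam [0.0415 0.0419] mid [0.4025 0.3139]
pos [0.4012 0.2587 0.3994] yaw 94.15 j7 -31.8 tool d [0.0551 0.0057 0.1794] spin rad -0.0044 t 42.9667 F [ 0.3 -1.2 -0.5] w 0.0873
```

View pics/w10.png

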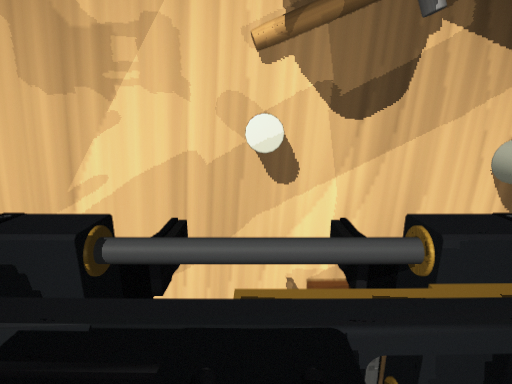

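>>> servo_tool(series="0.0276 0.0027 0.02 -0.004 0.087;0.0276 0.0026 0.03 0 0.087;0 0 0.03 0 0.087;0 0 0.03 0 0.087;0 0 0.02 0 0.087;0 0 0 0 0.087;0 0 0 0 0.087;0 0 0 0 0.087")

```text
time: 43.63
eef_pos: [0.4026, 0.3153, 0.2706]
tcp_rot: [179.9, -0.1, 94.5]
ft_force: [0.2, -1.0, -0.0]
width: 0.087
```

```bash
python3 -c "
from h import *
go((.4025,.314),.2170,94.4)
"
```

```text
pos [0.4026 0.3153 0.2706] yaw 94.45 j7 -34.2 tool d [-0.0014 -0.0003  0.0536] spin rad 0.0009 t 43.6333 F [ 0.2 -1.  -0. ] w 0.087
```

>>> servo_tool(series="-0.0012 0 0.025 0 0.087;0 0 0.02 0 0.087;0 0 0.0086 0 0.087;0 0 0 0 0.087;0 0 0 0 0.035;0 0 0 0 0.035;0 0 0 0 0.035;0 0 0 0 0.035;0 0 0 0 0.035;0 0 0 0 0.035;0 0 0 0 0.035;0 0 0 0 0.035")

```text
time: 44.63
eef_pos: [0.4019, 0.3144, 0.2159]
tcp_rot: [180.0, -0.0, 94.5]
ft_force: [0.0, 0.0, 0.8]
width: 0.0443
```

>>> servo_tool(series="0 0 0 0 0.035;0 0 0 0 0.035;0 0 0 0 0.035;0 0 0 0 0.035;0 0 -0.01 0 0.035;0 0 -0.02 0 0.035;0 0 -0.03 0 0.035;0 0 -0.03 0 0.035;0 0 -0.02 0 0.035;0 0 -0.01 0 0.035;0 0 0 0 0.035")

```text
time: 45.55
eef_pos: [0.402, 0.3145, 0.3379]
tcp_rot: [179.8, -0.2, 94.5]
ft_force: [1.1, 0.2, -1.5]
width: 0.0447
```

```bash
python3 -c "
from h import *
go(loc(0,.067),.330,94.4)
"
```

```text
pos [0.402  0.3145 0.3379] yaw 94.53 j7 -35.2 tool d [-0.2969  0.1035  0.0073] spin rad 0.0023 t 45.55 F [ 1.1  0.2 -1.5] w 0.0447
```

>>> servo_tool(series="-0.01 0.0035 0 0.002 0.035;-0.018 0.0063 0 0 0.035;-0.025 0.0087 0 0 0.035;-0.03 0.0105 0 0 0.035;-0.03 0.0105 0 0 0.035;-0.03 0.0105 0 0 0.035;-0.03 0.0105 0 0 0.035;-0.03 0.0105 0 0 0.035;-0.03 0.0105 0 0 0.035;-0.025 0.0087 0 0 0.035;-0.02 0.007 0 0 0.035;-0.013 0.0045 0 0 0.035")

```text
time: 46.55
eef_pos: [0.5254, 0.0281, 0.3335]
tcp_rot: [-179.8, 0.1, 94.2]
ft_force: [0.1, -0.2, -1.9]
width: 0.0441
```

>>> servo_tool(series="-0.006 0.0021 0 0 0.035;0 0 0.01 0 0.035;0 0 0.01 0 0.035;0 0 0 0 0.035;0 0 0 0 0.035;0 0 0 0 0.035;0 0 0 0 0.035")

```text
time: 47.13
eef_pos: [0.5281, 0.0269, 0.3158]
tcp_rot: [180.0, -0.0, 94.5]
ft_force: [-0.2, -0.1, -2.2]
width: 0.0443
```

```bash
python3 -c "
from h import *
go(loc(0,.067),.229,94.4)
im=env.read_camera('wrist');cv2.imwrite('pics/w11.png',im)
im=env.read_camera('side');cv2.imwrite('pics/side5.png',cv2.resize(im[100:280,150:410],None,fx=3,fy=3,interpolation=cv2.INTER_CUBIC))
"
```

```text
pos [0.5281 0.0269 0.3158] yaw 94.5 j7 4.3 tool d [-0.0002  0.0005  0.0868] spin rad 0.0017 t 47.1333 F [-0.2 -0.1 -2.2] w 0.0443
```

View pics/side5.png

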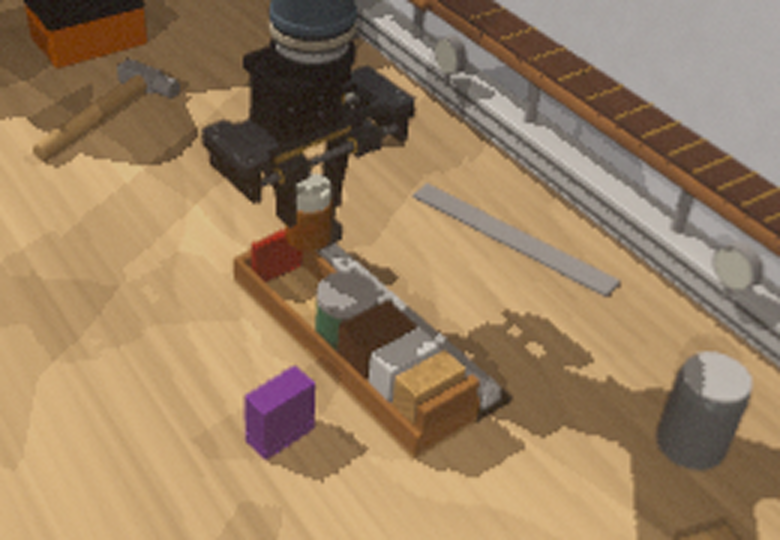

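View pics/w11.png

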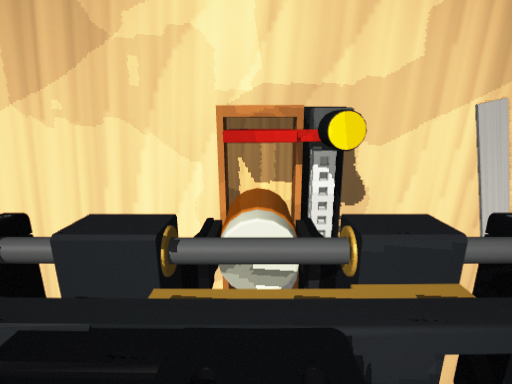

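>>> servo_tool(series="0 0.0003 0.02 0.002 0.035;0 0 0.02 0 0.035;0 0 0.018 0 0.035;0 0 0.012 0 0.035;0 0 0.01 0 0.035;0 0 0.005 0 0.035;0 0 0.003 0 0.035;0 0 0 0 0.035;0 0 0 0 0.035")

```text
time: 47.98
eef_pos: [0.5288, 0.0262, 0.2282]
tcp_rot: [179.9, -0.0, 94.3]
ft_force: [-0.7, -0.3, -1.7]
width: 0.0445
```

```bash
python3 -c "
from h import *
go(loc(0,.067),.2219,94.4)
"
```

```text
pos [0.5288 0.0262 0.2282] yaw 94.3 j7 7.2 tool d [ 0.0006 -0.0001  0.0063] spin rad -0.0017 t 47.9833 F [-0.7 -0.3 -1.7] w 0.0445
```

>>> servo_tool(series="0 0 0.002 0 0.035;0 0 0.002 0 0.035;0 0 0.001 0 0.035;0 0 0.001 0 0.035;0 0 0.0006 0 0.035;0 0 0 0 0.035;0 0 0 0 0.035")

```text
time: 48.57
eef_pos: [0.5285, 0.0261, 0.2219]
tcp_rot: [180.0, -0.0, 94.3]
ft_force: [-2.3, -0.4, 5.0]
width: 0.0447
```

>>> servo_tool(series="0 0 0 0 0.06;0 0 0 0 0.06;0 0 0 0 0.06;0 0 0 0 0.06;0 0 -0.01 0 0.06;0 0 -0.025 0 0.06;0 0 -0.035 0 0.06;0 0 -0.035 0 0.06;0 0 -0.035 0 0.06;0 0 -0.035 0 0.06;0 0 0 0 0.06;0 0 0 0 0.06")

```text
time: 49.57
eef_pos: [0.5288, 0.0259, 0.3989]
tcp_rot: [179.7, -0.1, 94.3]
ft_force: [-0.1, -0.4, -1.3]
width: 0.0603
```

```bash
python3 -c "
from h import *
go(loc(.062,.129),.40,4.4)
im=env.read_camera('scene');cv2.imwrite('pics/sc6.png',cv2.resize(im[120:270,150:330],None,fx=4,fy=4,interpolation=cv2.INTER_CUBIC))
im=env.read_camera('side');cv2.imwrite('pics/side6.png',cv2.resize(im[130:280,190:390],None,fx=4,fy=4,interpolation=cv2.INTER_CUBIC))
"
```

```text
pos [0.5288 0.0259 0.3989] yaw 94.3 j7 2.1 tool d [ 0.0629  0.0618 -0.0007] spin rad 1.569 t 49.5667 F [-0.1 -0.4 -1.3] w 0.0603
```

View pics/side6.png

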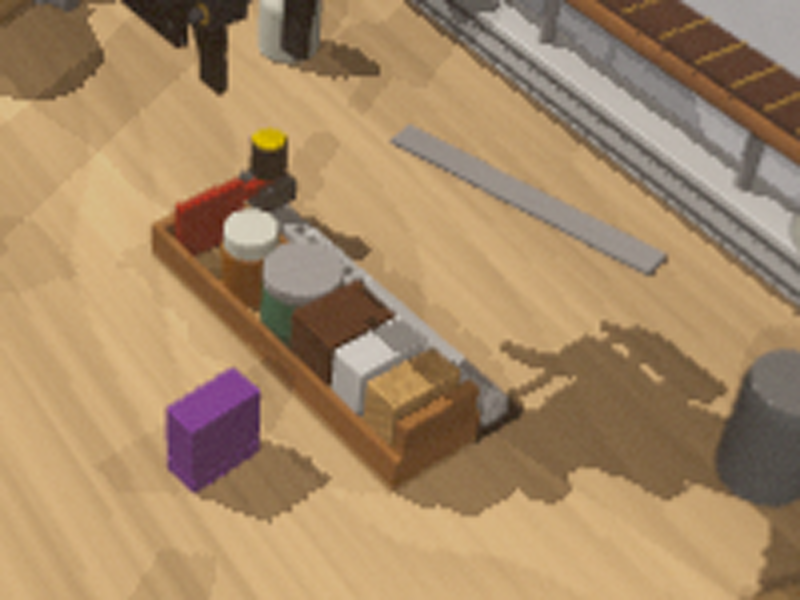

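View pics/sc6.png

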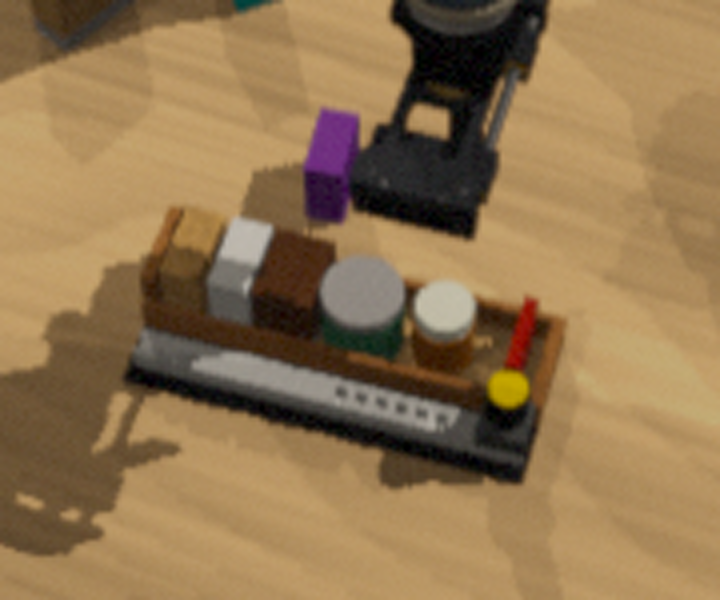

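>>> servo_tool(series="0.0315 0.031 0 0 0.06;0.0314 0.031 0 0 0.06;0 0 0 0.12 0.06;0 0 0 0.12 0.06;0 0 0 0.12 0.06;0 0 0 0.12 0.06;0 0 0 0.12 0.06;0 0 0 0.12 0.06;0 0 0 0.12 0.06;0 0 0 0.12 0.06;0 0 0 0.12 0.06;0 0 0 0.12 0.06", squeeze=40)

```text
time: 50.67
eef_pos: [0.5819, 0.0897, 0.3941]
tcp_rot: [-180.0, 0.2, 25.2]
ft_force: [0.0, 0.4, -0.2]
width: 0.0601
```

>>> servo_tool(series="0 0 0.03 0.12 0.06;0 0 0.03 0.12 0.06;0 0 0.02 0.12 0.06;0 0 0 0.009 0.06;0 0 0 0 0.06;0 0 0 0 0.06;0 0 0 0 0.06")

```text
time: 51.25
eef_pos: [0.5829, 0.0896, 0.3174]
tcp_rot: [-180.0, -0.1, 4.5]
ft_force: [0.2, -0.5, 0.6]
width: 0.0599
```

```bash
python3 -c "
from h import *
go((.5859,.0933),.2395,4.4)
"
```

```text
pos [0.5829 0.0896 0.3174] yaw 4.49 j7 -81.2 tool d [ 0.0031 -0.0034  0.0779] spin rad 0.0016 t 51.25 F [ 0.2 -0.5  0.6] w 0.0599
```

>>> servo_tool(series="0.0031 -0.0034 0.015 0.0015 0.06;0 0 0.02 0 0.06;0 0 0.02 0 0.06;0 0 0.015 0 0.06;0 0 0.008 0 0.06;0 0 0 0 0.06;0 0 0 0 0.06;0 0 0 0 0.06")

```text
time: 51.92
eef_pos: [0.5858, 0.0933, 0.239]
tcp_rot: [-180.0, -0.1, 4.3]
ft_force: [-0.2, -0.2, -0.1]
width: 0.06
```

```bash
python3 -c "
from h import *
go((.5859,.0933),.2395,4.4)
"
```

```text
pos [0.5858 0.0933 0.239 ] yaw 4.32 j7 -78.0 tool d [ 0.0001  0.     -0.0005] spin rad -0.0013 t 51.9167 F [-0.2 -0.2 -0.1] w 0.06
```

>>> servo_tool(series="0 0 0 0 0.02;0 0 0 0 0.02;0 0 0 0 0.02;0 0 0 0 0.02;0 0 0 0 0.02;0 0 0 0 0.02;0 0 0 0 0.02;0 0 0 0 0.02;0 0 0 0 0.02")

```text
time: 52.67
eef_pos: [0.5852, 0.0929, 0.2382]
tcp_rot: [180.0, -0.0, 4.3]
ft_force: [-0.9, -1.9, 2.8]
width: 0.029
```

>>> servo_tool(series="0 0 -0.003 0 0.02;0 0 -0.003 0 0.02;0 0 -0.003 0 0.02;0 0 -0.003 0 0.02;0 0 0 0 0.02;0 0 0 0 0.02;0 0 0 0 0.02")

```text
time: 53.25
eef_pos: [0.5851, 0.093, 0.2498]
tcp_rot: [180.0, 0.0, 4.3]
ft_force: [3.2, -4.2, -8.9]
width: 0.0289
```

```bash
python3 -c "
from h import *
go(loc(.062,.084),.251,4.4)
"
```

```text
pos [0.5851 0.093  0.2498] yaw 4.31 j7 -78.5 tool d [ 0.0007  0.0447 -0.0012] spin rad -0.0016 t 53.25 F [ 3.2 -4.2 -8.9] w 0.0289
```

>>> servo_tool(series="0 0.003 0 0 0.02;0 0.006 0 0 0.02;0 0.006 0 0 0.02;0 0.006 0 0 0.02;0 0.005 0 0 0.02;0 0 0 0 0.02;0 0 0 0 0.02")

```text
time: 53.83
eef_pos: [0.5873, 0.0663, 0.2502]
tcp_rot: [180.0, -0.0, 4.2]
ft_force: [4.7, -0.8, -8.4]
width: 0.0292
```

>>> servo_tool(series="0 0.002 0 0 0.02;0 0.002 0 0 0.02;0 0.002 0 0 0.02;0 0.002 0 0 0.02;0 0.002 0 0 0.02;0 0 0 0 0.02;0 0 0 0 0.02")

```text
time: 54.42
eef_pos: [0.588, 0.0573, 0.2502]
tcp_rot: [180.0, -0.0, 4.3]
ft_force: [4.2, 0.6, -8.0]
width: 0.0294
```

```bash
python3 -c "
from h import *
go((.5886,.0481),.250,4.4)
im=env.read_camera('scene');cv2.imwrite('pics/sc7.png',cv2.resize(im[120:270,150:330],None,fx=4,fy=4,interpolation=cv2.INTER_CUBIC))
"
```

```text
pos [0.588  0.0573 0.2502] yaw 4.32 j7 -75.0 tool d [-0.0001  0.0092  0.0002] spin rad -0.0014 t 54.4167 F [ 4.2  0.6 -8. ] w 0.0294
```

View pics/sc7.png

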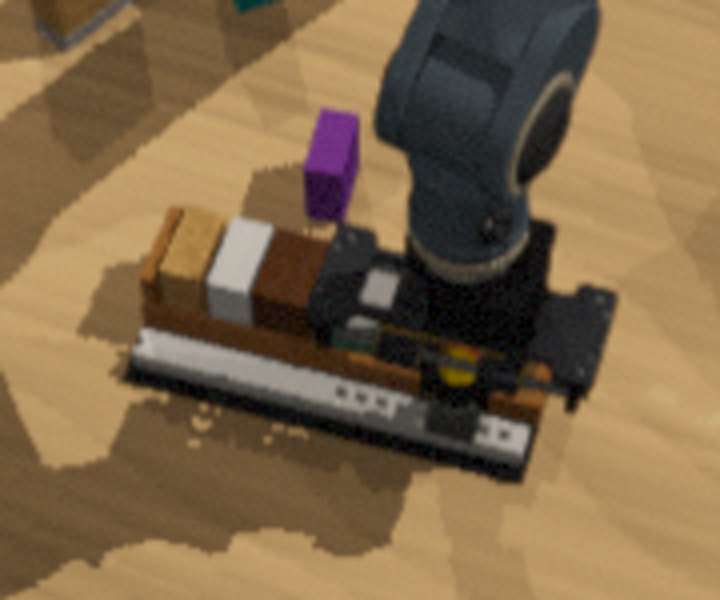

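>>> servo_tool(series="0 0.0015 0 0 0.02;0 0.0015 0 0 0.02;0 0.0015 0 0 0.02;0 0.0015 0 0 0.02;0 0 0 0 0.02;0 0 0 0 0.02")

```text
time: 54.97
eef_pos: [0.5884, 0.0529, 0.25]
tcp_rot: [-179.9, -0.0, 4.4]
ft_force: [4.4, 4.7, -8.2]
width: 0.0292
```

>>> servo_tool(series="0 0.0012 0 0 0.02;0 0.001 0 0 0.02;0 0 0 0 0.02;0 0 0 0 0.02")

```text
time: 55.3
eef_pos: [0.5885, 0.0515, 0.25]
tcp_rot: [-179.8, 0.0, 4.4]
ft_force: [4.2, 6.6, -9.9]
width: 0.0289
```

```bash
python3 -c "
from h import *
go((.5886,.0481),.250,4.4)
"
```

```text
pos [0.5885 0.0515 0.25  ] yaw 4.41 j7 -74.3 tool d [-0.0002  0.0034 -0.    ] spin rad 0.0002 t 55.3 F [ 4.2  6.6 -9.9] w 0.0289
```

>>> servo_tool(series="0 0.0012 0 0 0.02;0 0.001 0 0 0.02;0 0.001 0 0 0.02;0 0 0 0 0.02;0 0 0 0 0.02;0 0 0 0 0.02")

```text
time: 55.8
eef_pos: [0.5888, 0.0486, 0.25]
tcp_rot: [-179.8, 0.0, 4.4]
ft_force: [3.5, 7.1, -8.9]
width: 0.0292
```

```bash
python3 -c "
from h import *
go((.5886,.0481),.250,4.4)
"
```

```text
pos [0.5888 0.0486 0.25  ] yaw 4.43 j7 -73.9 tool d [-0.0002  0.0004  0.    ] spin rad 0.0005 t 55.8 F [ 3.5  7.1 -8.9] w 0.0292
```

>>> servo_tool(series="0 0.0005 0 0 0.02;0 0 0 0 0.02;0 0 0.002 0 0.02;0 0 0.002 0 0.02;0 0 0.002 0 0.02;0 0 0.001 0 0.02;0 0 0.001 0 0.02;0 0 0 0 0.02;0 0 0 0 0.02")

```text
time: 56.55
eef_pos: [0.5889, 0.0482, 0.2422]
tcp_rot: [-179.8, 0.0, 4.4]
ft_force: [3.9, 6.7, -6.2]
width: 0.0289
```

```bash
python3 -c "
from h import *
go((.5886,.0481),.250,4.4)
"
```

```text
pos [0.5889 0.0482 0.2422] yaw 4.43 j7 -73.5 tool d [-0.0003  0.     -0.0078] spin rad 0.0005 t 56.55 F [ 3.9  6.7 -6.2] w 0.0289
```

>>> servo_tool(series="0 0 0.002 0 0.02;0 0 0.0015 0 0.02;0 0 0 0 0.02;0 0 0 0 0.02;0 0 0 0 0.06;0 0 0 0 0.06;0 0 0 0 0.06;0 0 0 0 0.06;0 0 -0.01 0 0.06;0 0 -0.03 0 0.06;0 0 -0.03 0 0.06;0 0 -0.03 0 0.06")

```text
time: 57.55
eef_pos: [0.5884, 0.0446, 0.3403]
tcp_rot: [180.0, 0.1, 4.2]
ft_force: [0.8, 0.8, -0.7]
width: 0.0593
```

>>> servo_tool(series="-0.03 0 -0.03 0 0.06;-0.03 0 -0.03 0 0.06;-0.03 -0.03 0 0 0.06;0 -0.04 0 0 0.06;0 -0.04 0 0 0.06;0 -0.04 0 0 0.06;0 -0.04 0 0 0.06;0 -0.04 0 0 0.06;0 -0.03 0 0 0.06;0 0 0 0 0.06;0 0 0 0 0.06;0 0 0 0 0.06")

```text
time: 58.55
eef_pos: [0.4814, 0.2963, 0.3979]
tcp_rot: [179.9, -0.0, 4.2]
ft_force: [1.4, -0.4, 0.0]
width: 0.0601
```

```bash
python3 -c "
from h import *
go((.5886,.0481),.250,4.4)
for n,sl in(('scene',np.s_[120:270,150:330]),('side',np.s_[130:280,190:390])):
  im=env.read_camera(n);cv2.imwrite(f'pics/{n}8.png',cv2.resize(im[sl],None,fx=4,fy=4,interpolation=cv2.INTER_CUBIC)); m=model(n)
  B,G,r=[im[...,i].astype(int) for i in range(3)]
  y=((r>140)&(G>130)&(B<60)).astype(np.uint8)
  k,l,st,c=cv2.connectedComponentsWithStats(y)
  for i in range(1,k):
    if st[i,4]>15:
      for zz in(.088,.0965):
        P=plane(m,[c[i]],zz)[0]; d=P[:2]-o; print(n,zz,P.round(4),(d@xd).round(4),(d@yd).round(4))
"
```

```text
pos [0.4814 0.2963 0.3979] yaw 4.23 j7 -111.0 tool d [0.0886 0.2553 0.1482] spin rad -0.0029 t 58.55 F [ 1.4 -0.4  0. ] w 0.0601
```

View pics/scene8.png

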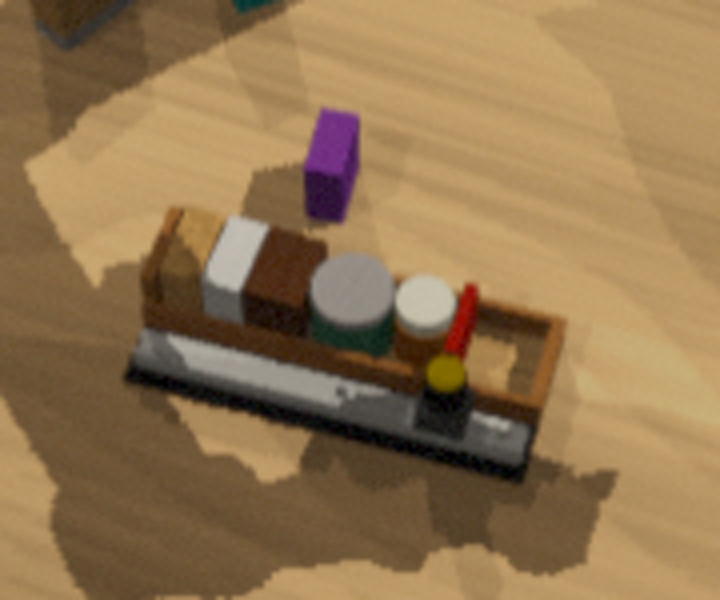

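View pics/side8.png

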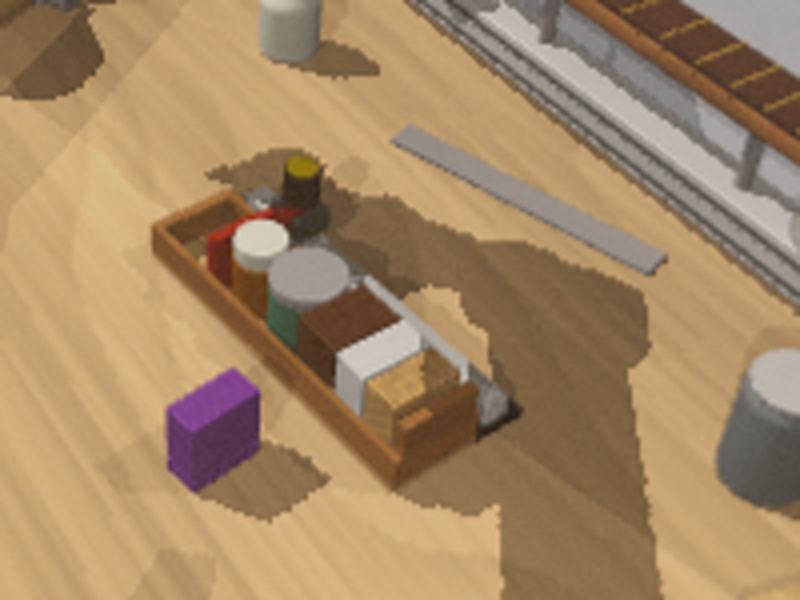

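```bash
python3 -c "
from h import *
for n,bx in(('scene',(255,200,280,225)),('side',(255,165,275,180))):
  im=env.read_camera(n); m=model(n); x0,y0,x1,y1=bx
  h=cv2.cvtColor(im,cv2.COLOR_BGR2HSV)[y0:y1,x0:x1]
  y=((h[...,0]>24)&(h[...,0]<34)&(h[...,1]>180)&(h[...,2]>80)).astype(np.uint8)
  k,l,st,c=cv2.connectedComponentsWithStats(y); i=1+np.argmax(st[1:,4]); u=c[i]+(x0,y0); print(n,st[i],u)
  for zz in(.088,.0965):
        P=plane(m,[u],zz)[0]; d=P[:2]-o; print(zz,(d@xd).round(4),(d@yd).round(4))
"
```

```text
scene [ 7 12  3  3  4] [263.   212.75]
0.088 0.0601 0.0902
0.0965 0.065 0.0913Traceback (most recent call last):
  File "<string>", line 7, in <module>
    k,l,st,c=cv2.connectedComponentsWithStats(y); i=1+np.argmax(st[1:,4]); u=c[i]+(x0,y0); print(n,st[i],u)
                                                      ~~~~~~~~~^^^^^^^^^^
    return _wrapfunc(a, 'argmax', axis=axis, out=out, **kwds)
    return bound(*args, **kwds)
ValueError: attempt to get argmax of an empty sequence
```

```bash
python3 -c "
from h import *
for n,u in(('scene',(261.1,213.1)),('side',(265.1,171.2))):
  m=model(n); im=env.read_camera(n); print(im[int(u[1]),int(u[0])])
  for zz in(.088,.0965):
        P=plane(m,[u],zz)[0]; d=P[:2]-o; print(n,zz,(d@xd).round(4),(d@yd).round(4))
  if n=='scene': cv2.imwrite('pics/scene9.png',im)
"
```

```text
[  0 104 129]
scene 0.088 0.0626 0.0855
scene 0.0965 0.0675 0.0867
[ 21 120 145]
side 0.088 0.0619 0.0845
side 0.0965 0.0552 0.0763
```

View pics/scene9.png

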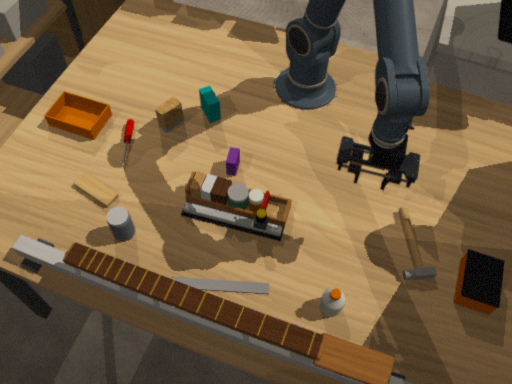

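```bash
python3 -c "
from cell import env
print(env.sign_off())"
```

```text
the job is handed in; nothing more can be done
None
```

The kit is packed and locked, and I handed the job in at about 59 s; no verdict is reported. There was no blue block on the bench, so the row is cork, alu, wood, tin and jar, 210 mm in all, with the follower in the 0.150 m hole.

**Opening:** I lifted the knob, slid the follower to its stop and let the pin drop. The knob top then measured within 1 mm of the last hole, at pin-down height.

**Packing:** All five items stand upright in one row. The larger cork block and the purple and turquoise ones stayed where they were.

**Closing:** I lifted the knob again and pushed the row up with the follower. The force along the slide was at most about 7 N. The pin went into the hole while I was lowering it.

**Last checks:**
- **Pin and hole:** Both fixed cameras put the knob top at kitbox x 62 mm, y about 85 mm, against 84 mm expected for the hole. They agree only at the pin-down height of 88 mm.
- **Row:** The final pictures show all five items upright and together.
- **Surroundings:** The bystanders that were in view had not moved, and the gripper was clear of everything.
- **Check that failed:** The colour mask for the knob's yellow disc failed in its shadow. I read its centre by eye from zoomed pictures, good to about 2 mm.

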